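# Slide a stone tile down onto the sloped carving rest and start the dust extractor

### The job

Bring the carved stone tile off the flat shelf of the carving station, over the crest and down onto the narrow cork slope, so that it lies flat on the cork, centred across it, square to and touching the aluminium stop; the stop is only lightly clamped, so do not shove it along, and do not let the tile fall off. Then press the large square membrane key on the extractor's control box straight down, firmly enough to register but without straining it or touching the two small keys, and leave the other things where they are.

Things in the scene. Friction and masses are not known exactly. Their poses are not given: they have to be found in the camera images.
- station: Fixed carving station. Origin on the bench under the crest's middle, z up. To +x a flat wooden shelf, top at z = 100 mm, from x = 0 (crest) to 150, y -110..110. To -x a cork slope, 165 long, only 70 wide (y -35..35), falls from the crest at 25 degrees, open air beside it: at distance s down it the surface is at x = -s cos25, z = 100 - s sin25. A tile at rest on the cork stays put until pushed.
- tile: Loose pale stone tile, 90 (x) by 120 (y) by 14 mm, about 0.4 kg, low rosette on top; too wide to grasp. Origin: centre of its underside, z up. Starts flat on the shelf, x within 17 degrees of the station's, middle 65-85 mm behind the crest and up to 35 mm off to a side. Once its middle passes the crest it tips onto the slope. Seated: x up the slope, 120 mm side across, overhanging both sides.
- stop_face (a point): Middle of the foot of the stop's uphill face, on the cork. x up the slope, y across (as the station's), z out of the slope. The stop is an aluminium bar across the slope, 70 wide, 8 thick, 10 mm proud of the cork, clamped 110 to 140 mm below the crest; pushed with over about 12 N it slips downhill. A seated tile's origin lies 45 mm up the slope from here.
- panel: Fixed control box of the extractor, 100 (x) by 170 (y) by 40 mm high, level top. Origin: centre of its underside, z up. Three grey membrane keys stand 3 mm out of its top: the large square one at y = +47, small round ones (16 across) at y = -12 and y = -52.
- key: The large square membrane key, 32 by 32 mm, 3 mm high. Origin in the centre of its underside (z = 40 mm), its top 3 mm above that, axes as the panel's. Pressed straight down; it gives well under 1 mm. It registers at 5 N; more than 30 N would damage it.
- small_key1: Small round key, 16 across, 3 high, nearer to the large one. Origin in the centre of its underside. Not to be touched.
- small_key2: Small round key, 16 across, 3 high, farther from the large one. Origin in the centre of its underside. Not to be touched.
- rotary_tool: Bystander: black rotary hand tool lying on the bench, 185 long along its x, 34 thick. Origin under its middle.
- specimen: Bystander: reddish mineral lump, about 55 x 45 x 50 mm. Origin under its middle.
- pot: Bystander: white ceramic pot, 72 across, 90 high. Origin under its middle.

How it is judged:
By the outcome, as a careful person would: the job done as asked, in the order asked, and still so for the second after the job is handed in, with the robot touching nothing.
It also fails if it takes over 72 s, if anything falls off the work surface, if the arm or the gripper's body presses on something with over 40 N, if the wrist force passes 120 N, or if a joint passes its speed limit or range.

### The arm

A 6-joint arm with a two-finger parallel gripper is mounted at the origin on the work surface. World frame = base frame: x ahead of the robot, y to its left, z up, the work surface at z = 0. Lengths are in mm, angles in degrees, forces in N, time in s.
With the tool pointing down it reaches from about 350 to 800 mm from the base axis. Payload 7.3 kg.
Tool frame: the origin (TCP) lies at the very end of the fingers, on their centre line; the grasp point (between the pads) lies 19 mm behind it; z points along the fingers, y is the line along which they close (so a half turn about z gives the same grasp; the last joint's range is limited). The gripper opens to 85 mm and grips with 20 to 120 N. Pads are 22 mm wide; open, the fingers measure 114 mm over their backs; the gripper's body (76 mm by 85 mm) begins 54 mm behind the grasp point. The pads swing forward as they close: fully open they stand 13 mm farther back than shut.
Start: joints at [-79.527, 19.595, 87.324, -0, 73.075, -8.365], TCP at [169.55, -496.891, 197.322] pointing down, gripper open.
Joint ranges: [-145.02, 145.02], [-44.19, 115.74], [2.07, 154.8], [-57.11, 237.11], [16.16, 152.29], [-177.93, 177.93]. Speed limits (degrees/s): [147.25, 147.25, 180, 180, 180, 180].

### API

Orientations are given as [roll, pitch, yaw] about the fixed x, y, z axes, in that order (R = Rz(yaw) Ry(pitch) Rx(roll)).
In Python, from bench import observe, get_image, close_job gives the robot as it stands.
- The arm moves only by the tool arm_command, never from a script. Its argument "series" is a list of rows, each a list of 2 entries, a list of its own where there are three numbers: the shift along the tool's x, y, z in mm, then the turn, a rotation vector about the tool's x, y, z in degrees. In form: [[[tx, ty, tz], [rx, ry, rz]], ...]. A call has 1 to 12 rows; each row shifts and turns the commanded pose from where the row before left it, along the tool's axes as they then stand; what a row does not reach is not made up. A row lasts 1/8 s, in which the tool goes at most 62.5 mm and 10.7 degrees, less where a joint would pass 70% of its speed; a pose out of reach is approached as far as the arm can. A call is refused whole if a number of a shift passes 62.5 or a number of a turn 10.7, either way. A call with a gripper value outside its range is refused whole. "gripper" is the opening, from 0 (shut) to 1 (fully open), set as the call begins (left out, the last holds). The fingers move at their own pace and stop on an object; "grip_force" is the grip in N (left out, the last holds). Time passes only in rows, so rows that do not move let the fingers close. It gives the time, the measured TCP pose, the force, the opening and the grip force at its end, in the units of the state.
- observe(): the state, without advancing time (a new reading comes with each control period).
- get_image(name): name is "side" or "top" or "wrist"; returns a dict with "color" (400x640x3 uint8, red, green, blue), "range_z" (400x640 float32, mm along the optical axis (not along the pixel's ray), 0 where there is no reading), "fx", "fy", "cx", "cy" (pixels), "dist_coeffs" ([k1, k2, p1, p2, k3] as OpenCV has them; the pictures are not rectified), "world_to_cam" (4x4, takes a point from world to camera coordinates); the wrist camera has in their place "hand_eye" (4x4, takes a point from camera to tool coordinates, whose origin is the TCP and whose axes are the flange's). Camera axes: x right, y up, looking along -z (the intrinsics and any distortion apply to the point x, -y, -z); pixel columns grow to the right and rows downward; lengths in mm; the calibration is good to about 2 mm. A picture is of the moment at which its call begins: read the wrist's pose just before it.
- close_job(): hands the job in; it is judged then, once.
The state is a dict: "time_s": time; "qpos": joint angles; "dq": joint speeds; "tau": joint torques, N m; "ee_pos": TCP position; "orientation": TCP orientation; "wrist_force": force on the tool from outside, world axes, zero at the start; "ft_torque": the same for the moment, N m; "opening": finger opening in mm; "gripper_force": force on a finger pad.
Only numpy, scipy, OpenCV 4.12 (cv2) and the standard library are available. Lean on these libraries where they do the work, as an engineer would, in place of code of your own. Each camera call takes 0.05 s, during which the arm holds its last target. There are 200 camera calls.

## Working session

There is one attempt and no reset: what is moved stays moved. The work goes in short steps, Python scripts to look and compute and a tool call to move; the robot and the scene stay as the last step left them, time stands still between calls to the robot, and variables do not carry over. Pictures are saved under pics/ and viewed, at most 10 in all, crops included, and the job is handed in when it is done.

Besides the shell and the picture viewer there is one more tool, called after ">>>" by a JSON object that holds its "method" and its "body", one argument or row to a line. arm_command: Moves the arm, as the interface text tells. Its arguments: {"type":"object","properties":{"series":{"type":"array","items":{"type":"array"}},"gripper":{"type":"number"},"grip_force":{"type":"number"}},"required":["series"]}

```bash
mkdir -p pics; cat > h.py <<'E'
import numpy as np, cv2
from bench import observe,get_image,close_job
from scipy.spatial.transform import Rotation as R
def T_tool(s):
    T=np.eye(4);T[:3,:3]=R.from_euler('xyz',s['orientation'],degrees=True).as_matrix();T[:3,3]=s['ee_pos'];return T
def grab(n):
    s=observe();im=get_image(n)
    c2w=np.linalg.inv(im['world_to_cam']) if 'world_to_cam' in im else T_tool(s)@np.array(im['hand_eye'])
    im['c2w']=c2w;im['K']=np.array([[im['fx'],0,im['cx']],[0,im['fy'],im['cy']],[0,0,1.]]);im['D']=np.array(im['dist_coeffs'],float)
    return im
def rays(im,px):
    u=cv2.undistortPoints(np.array(px,float).reshape(-1,1,2),im['K'],im['D']).reshape(-1,2)
    d=np.c_[u[:,0],-u[:,1],-np.ones(len(u))]
    return im['c2w'][:3,3],d@im['c2w'][:3,:3].T   # d scaled so that depth=1
def onz(im,px,z):
    o,d=rays(im,px);return o+d*((z-o[2])/d[:,2])[:,None]
def bydepth(im,px):
    o,d=rays(im,px);r=np.array([np.median(im['range_z'][int(v)-1:int(v)+2,int(u)-1:int(u)+2]) for u,v in np.array(px).reshape(-1,2)])
    return o+d*r[:,None]
def save(im,n): cv2.imwrite('pics/'+n,im['color'][:,:,::-1])
E
python3 - <<'E'
from h import *
print(observe())
a=grab('top');b=grab('side');save(a,'top0.png');save(b,'side0.png')
print(a['c2w'].round(2),b['c2w'].round(2),a['K'],a['D'])
E
```

```text
{'time_s': 0.0, 'qpos': array([-7.95272360e+01,  1.96375801e+01,  8.73791490e+01,  1.09139208e-03,
        7.30753538e+01, -8.36455617e+00]), 'dq': array([-0.00901937, -0.00137778,  0.05004069, -0.0335848 ,  0.04394814,
       -0.03044071]), 'tau': array([-1.57971110e-03, -4.33685338e+01, -2.46015179e+01, -2.58161881e-04,
        7.81375857e-03,  2.75367296e-05]), 'ee_pos': array([ 169.45887869, -496.39952826,  196.60396791]), 'orientation': array([-1.79909048e+02, -1.44279022e-02,  1.88369901e+01]), 'wrist_force': array([ 0.21975306, -0.92087503, -0.42792891]), 'ft_torque': array([ 0.04042984,  0.05348833, -0.00984852]), 'gripper_force': 0.0, 'opening': 85.6953648557969}
[[ 1.00000e-02  9.80000e-01 -1.90000e-01  2.87420e+02]
 [-1.00000e+00  1.00000e-02 -2.00000e-02  8.90000e-01]
 [-2.00000e-02  1.90000e-01  9.80000e-01  1.48003e+03]
 [ 0.00000e+00  0.00000e+00  0.00000e+00  1.00000e+00]] [[-9.5000e-01  2.2000e-01 -2.1000e-01  3.1588e+02]
 [-3.1000e-01 -6.6000e-01  6.9000e-01  8.6190e+02]
 [ 1.0000e-02  7.2000e-01  6.9000e-01  9.4630e+02]
 [ 0.0000e+00  0.0000e+00  0.0000e+00  1.0000e+00]] [[468.82606507   0.         319.91430362]
 [  0.         468.82606507 192.0258943 ]
 [  0.           0.           1.        ]] [-0.11906834  0.          0.          0.          0.        ]
```

View pics/top0.png

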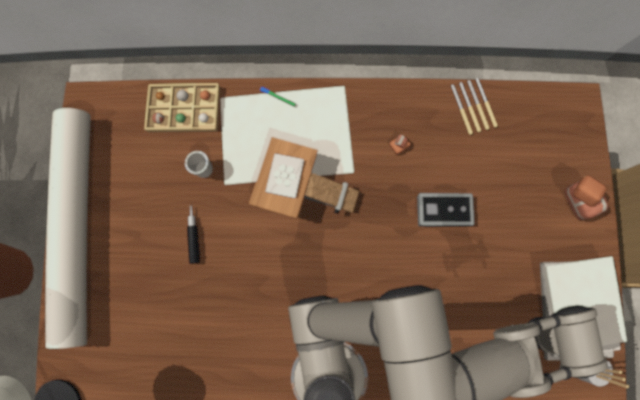

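View pics/side0.png

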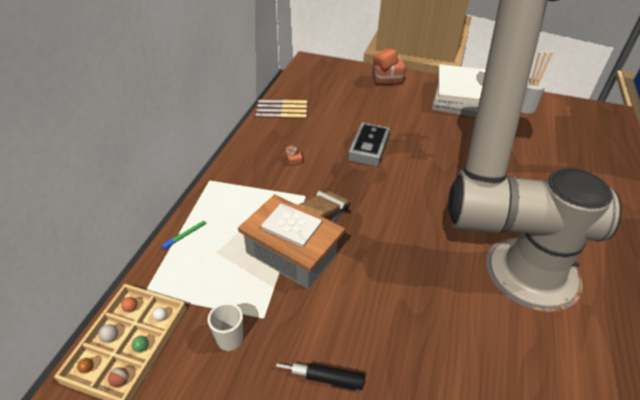

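The top view shows the shelf at about (287,178) with the tile at (287,175). The slope runs right to the stop at about (343,198), and the panel is at (446,210) with its large key at (432,209). The side view agrees with this layout. Next are coarse positions, before a closer wrist view.

```bash
python3 - <<'E'
from h import *
a=grab('top')
for n,p,z in [('tile',(286,175),114),('shelf corners',[(268,137),(318,151),(299,217),(250,203)],100),('stop',(343,198),60),('panel',(446,210),40),('key',(432,209),43)]:
    print(n,onz(a,p,z).round(0).tolist(),bydepth(a,p).round(0).tolist())
w=get_image('wrist');print(np.array(w['hand_eye']).round(2),w['fx'],w['cx'],w['cy'])
E
```

```text
tile [[603.0, 134.0, 114.0]] [[603.0, 134.0, 115.0]]
shelf corners [[726.0, 194.0, 100.0], [682.0, 39.0, 100.0], [478.0, 93.0, 100.0], [519.0, 242.0, 100.0]] [[756.0, 208.0, 4.0], [709.0, 42.0, 5.0], [492.0, 100.0, -1.0], [522.0, 245.0, 83.0]]
stop [[544.0, -38.0, 60.0]] [[546.0, -39.0, 49.0]]
panel [[511.0, -360.0, 40.0]] [[511.0, -360.0, 40.0]]
key [[514.0, -316.0, 43.0]] [[514.0, -316.0, 42.0]]
[[  -0.      0.96    0.27   68.65]
 [   1.      0.      0.     -0.77]
 [  -0.      0.27   -0.96 -177.32]
 [   0.      0.      0.      1.  ]] 303.2389451849742 315.7518162463986 198.07142234867393
```

>>> {"method": "arm_command", "body": {
  "series": [
    [[47,-34.7,-11],[0,0,0]],
    [[47,-34.7,-11],[0,0,0]],
    [[47,-34.7,-11],[0,0,0]],
    [[47,-34.7,-11],[0,0,0]],
    [[47,-34.7,-11],[0,0,0]],
    [[47,-34.7,-11],[0,0,0]],
    [[47,-34.7,-11],[0,0,0]],
    [[47,-34.7,-11],[0,0,0]],
    [[47,-34.7,-11],[0,0,0]],
    [[47,-34.7,-11],[0,0,0]],
    [[47,-34.7,-11],[0,0,0]],
    [[47,-34.7,-11],[0,0,0]]
  ]
}}

```text
time_s: 1.7
ee_pos: [569.6, 81.1, 329.5]
orientation: [180.0, 0.0, 18.8]
wrist_force: [0.5, -1.1, 1.2]
opening: 85.2
gripper_force: 0.0
```

>>> {"method": "arm_command", "body": {
  "series": [
    [[0,0,0],[0,0,-9.4]],
    [[0,0,0],[0,0,-9.4]],
    [[0,0,0],[0,0,-9.4]],
    [[0,0,0],[0,0,-9.4]],
    [[0,0,0],[0,0,-9.4]],
    [[0,0,0],[0,0,-9.4]],
    [[0,0,0],[0,0,0]]
  ]
}}

```text
time_s: 2.58
ee_pos: [568.8, 79.3, 329.0]
orientation: [-180.0, 0.0, 75.2]
wrist_force: [-0.7, -0.3, 0.3]
opening: 85.5
gripper_force: 0.0
```

```bash
python3 - <<'E'
from h import *
w=grab('wrist');s=observe();print(s['ee_pos'],s['orientation'],s['time_s']);save(w,'w1.png')
np.savez('w1.npz',**{k:w[k] for k in('color','range_z','c2w','K','D')})
E
```

```text
[568.8071267   79.35580557 329.07605784] [-1.79978110e+02  9.91804536e-03  7.50459587e+01] 2.625
```

View pics/w1.png

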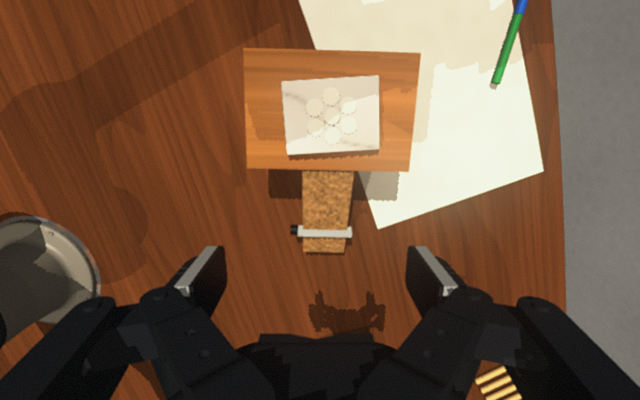

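The wrist view shows the shelf corners at about (245,48), (420,54), (410,171) and (247,168). The tile runs from (282,80) to (380,155), the cork from (303,171) down to (344,253), and the stop bar spans (297,231) to (351,233). I'll fit these from colour and height masks.

```bash
cat >> h.py <<'E'
def cloud(im):
    h,w=im['range_z'].shape;px=np.stack(np.meshgrid(np.arange(w),np.arange(h)),-1).reshape(-1,2)
    o,d=rays(im,px);P=(o+d*im['range_z'].reshape(-1,1)).reshape(h,w,3);P[im['range_z']==0]=np.nan;return P
def big(m):
    m=cv2.morphologyEx(m.astype(np.uint8),cv2.MORPH_OPEN,np.ones((3,3),np.uint8))
    n,l,st,c=cv2.connectedComponentsWithStats(m);return (l==1+st[1:,4].argmax())
def contour(m):
    c=cv2.findContours(m.astype(np.uint8),cv2.RETR_EXTERNAL,cv2.CHAIN_APPROX_NONE)[0];return max(c,key=cv2.contourArea).reshape(-1,2)
def rect(im,m,z):
    P=onz(im,contour(m),z);(c,s,a)=cv2.minAreaRect(P[:,:2].astype(np.float32));return np.array(c),s,a,cv2.boxPoints((c,s,a))
E
cat > m1.py <<'E'
from h import *
w=dict(np.load('w1.npz'));P=cloud(w);Z=P[...,2];C=w['color'].astype(int)
hsv=cv2.cvtColor(w['color'],cv2.COLOR_RGB2HSV)
roi=np.zeros(Z.shape,bool);roi[20:265,200:450]=1
t=big(roi&(Z>108)&(Z<125));print('tile z',np.nanmedian(Z[t]),np.nanstd(Z[t]),rect(w,t,114))
t2=big(roi&(hsv[...,1]<70)&(hsv[...,2]>120)&(Z>104));print('tile col',rect(w,t2,114))
s=big(roi&(Z>85)&(Z<125));print('shelf z',np.nanmedian(Z[s&~t]),np.nanstd(Z[s&~cv2.dilate(t.astype(np.uint8),np.ones((9,9))).astype(bool)]),rect(w,s,100))
r=roi.copy();r[:215]=0;r[245:]=0
b=big(r&(hsv[...,1]<70)&(hsv[...,2]>120)&(Z>25)&(Z<80));print('stop z',np.nanpercentile(Z[b],[5,50,95]),np.nanmean(P[b],0));c=contour(b);print(c.min(0),c.max(0),rect(w,b,np.nanmedian(Z[b])))
# cork: fit plane
k=big(roi&(np.arange(400)[:,None]>172)&(Z>20)&(Z<98)&~cv2.dilate(b.astype(np.uint8),np.ones((9,9))).astype(bool))
Q=P[k];A=np.c_[Q[:,:2],np.ones(len(Q))];f=np.linalg.lstsq(A,Q[:,2],rcond=None)[0];print('cork',f,np.degrees(np.arctan(np.hypot(*f[:2]))),np.degrees(np.arctan2(f[1],f[0])),len(Q),Q.mean(0))
E
python3 m1.py
```

```text
tile z 115.02595670346057 1.0884922319772463 (array([604.06237793, 138.41162109]), (90.66630554199219, 120.18792724609375), 78.67254638671875, array([[536.2348 , 105.76495],
       [654.0816 ,  82.15811],
       [671.88995, 171.05829],
       [554.04315, 194.66513]], dtype=float32))
tile col (array([603.96520996, 138.50242615]), (89.86888122558594, 118.8366470336914), 78.49235534667969, array([[536.777   , 106.325134],
       [653.22473 ,  82.61738 ],
       [671.15344 , 170.67972 ],
       [554.7057  , 194.38748 ]], dtype=float32))
shelf z 100.6932822973508 2.4924482584900587 (array([599.21191406, 125.92706299]), (186.02857971191406, 221.52194213867188), 73.88968658447266, array([[466.9903  ,  67.300316],
       [679.8129  ,   5.830719],
       [731.43353 , 184.5538  ],
       [518.6109  , 246.0234  ]], dtype=float32))
stop z [51.88750078 58.70522935 61.64776654] [552.80884517 -33.65077124  58.01140335]
[298 226] [351 237] (array([553.74249268, -31.74883652]), (17.185604095458984, 84.4510726928711), 73.83789825439453, array([[510.79395 , -28.248306],
       [591.90735 , -51.75576 ],
       [596.69104 , -35.249367],
       [515.57764 , -11.741913]], dtype=float32))
cork [ 0.13120221  0.4470292  -4.71482513] 24.980120052220737 73.64313785167182 2182 [568.60539468  21.65130235  79.5662219 ]
```

```bash
cat >> m1.py <<'E'
print('----')
c=onz(w,[(245,48),(420,54),(410,171),(247,168)],100)[:,:2];print(c.round(1),np.linalg.norm(np.roll(c,-1,0)-c,axis=1).round(1))
# station frame guess: yaw & axis
for a in (73.4,73.8,74.2):
    ex=np.array([np.cos(np.radians(a)),np.sin(np.radians(a))]);ey=np.array([-ex[1],ex[0]])
    L=np.array([581.1,63.7]);m=s&(Z>97)&(Z<104);X=(P[...,:2]-L)@ex;Y=(P[...,:2]-L)@ey
    # cork lateral centre vs s, shelf lateral limits
    for lo,hi in((-30,-12),(-60,-40),(-90,-75)):
        q=k&(X>lo)&(X<hi);print(a,'cork',lo,np.percentile(Y[q],[1,99]).round(1),end=' ')
    for lo,hi in((10,40),(110,140)):
        q=m&(X>lo)&(X<hi);print('shelf',lo,np.percentile(Y[q],[.5,99.5]).round(1),end=' ')
    q=m&(abs(Y)>70);print('x ext',np.percentile(X[q],[.5,99.5]).round(1))
a=73.8;ex=np.array([np.cos(np.radians(a)),np.sin(np.radians(a))]);ey=np.array([-ex[1],ex[0]])
# depth profile along the axis
X=(P[...,:2]-L)@ex;Y=(P[...,:2]-L)@ey
for x in range(-150,30,4):
    q=roi&(abs(X-x)<2)&(abs(Y)<25);print(x,np.nanmedian(Z[q]).round(1),end='; ')
# stop edges on the plane 10 above cork
n=np.array([-f[0],-f[1],1]);n/=np.linalg.norm(n);o,d=rays(w,contour(b))
p0=np.array([0,0,f[2]])+10*n;tt=((p0-o)@n)/(d@n);S=o+d*tt[:,None]-10*n
sx=-((S[:,:2]-L)@ex)/np.cos(np.radians(25));sy=(S[:,:2]-L)@ey
print('\nstop s',np.percentile(sx,[2,10,50,90,98]),'y',sy.min(),sy.max())
for y in(-25,-10,10,25):
    q=abs(sy-y)<4;print(y,sx[q].min(),sx[q].max())
E
python3 m1.py | sed 1,/----/d
```

```text
[[522.2 244.5]
 [730.  182.6]
 [691.2  40.3]
 [478.  101.1]] [216.8 147.5 221.7 150. ]
73.4 cork -30 [-33.9  34.8] 73.4 cork -60 [-34.2  34.9] 73.4 cork -90 [-33.6  33.4] shelf 10 [-109.2  110. ] shelf 110 [-108.1  109.7] x ext [  8.1 157.2]
73.8 cork -30 [-33.7  34.9] 73.8 cork -60 [-33.8  35.2] 73.8 cork -90 [-33.9  33.9] shelf 10 [-109.4  109.8] shelf 110 [-108.9  108.8] x ext [  7.9 157.2]
74.2 cork -30 [-33.6  35.1] 74.2 cork -60 [-33.4  35.6] 74.2 cork -90 [-33.4  33.4] shelf 10 [-109.6  109.6] shelf 110 [-109.8  107.9] x ext [  8.2 157. ]
-150 nan; -146 32.2; -142 34.2; -138 35.9; -134 37.6; -130 39.2; -126 41.3; -122 43.5; -118 45.0; -114 46.7; -110 58.1; -106 59.5; -102 60.5; -98 55.8; -94 56.4; -90 58.2; -86 60.1; -82 61.8; -78 63.8; -74 65.7; -70 67.6; -66 69.4; -62 71.2; -58 72.9; -54 74.7; -50 76.6; -46 78.6; -42 80.4; -38 82.2; -34 84.3; -30 86.2; -26 88.0; -22 89.8; -18 91.7; -14 93.2; -10 95.4; -6 97.3; -2 99.1; 2 99.3; 6 95.9; 10 100.9; 14 100.9; 18 100.9; 22 100.7; 26 100.8; 
stop s [ 90.28133459  94.63629096 101.6317127  112.80811847 113.08193857] y -42.223471279632086 41.608911002196486
-25 97.15682154433875 111.09388017509025
-10 97.63927076839971 111.54347048257623
10 98.27512072588313 112.20311223153618
25 96.73024776590297 112.71892687056247
  return np.nanmean(a, axis, out=out, keepdims=keepdims)
```

```bash
cat > m2.py <<'E'
from h import *
w=dict(np.load('w1.npz'));P=cloud(w);L=np.array([581.1,63.7]);a=np.radians(73.8);ex=np.array([np.cos(a),np.sin(a)]);ey=np.array([-ex[1],ex[0]])
for v in list(range(160,184,2))+list(range(222,244,2)):
    p=P[v,325];print(v,((p[:2]-L)@ex).round(1),p[2].round(1),w['color'][v,325],'|',P[v,268,2].round(1),((P[v,268,:2]-L)@ex).round(1),w['color'][v,268])
print('bench',np.nanmedian(P[330:390,20:60,2]),np.nanmedian(P[60:120,100:180,2]))
t=grab('top');Q=cloud(t);X=(Q[...,:2]-L)@ex;Y=(Q[...,:2]-L)@ey
for x in range(-140,170,6):
    q=(abs(X-x)<3)&(abs(Y)<25)&(Q[...,2]>15);q2=(abs(X-x)<3)&(abs(Y)<100)&(abs(Y)>70)&(Q[...,2]>15);print(x,[np.median(Q[m][:,2]).round(1) if m.sum() else None for m in(q,q2)],end='; ')
cv2.imwrite('pics/top_c.png',cv2.resize(t['color'][125:230,235:370,::-1],None,fx=5,fy=5,interpolation=cv2.INTER_CUBIC))
E
python3 m2.py
```

```text
160 20.5 100.4 [203 129  68] | 100.3 18.7 [200 121  60]
162 17.9 100.9 [198 125  63] | 100.8 16.1 [196 117  54]
164 15.2 101.2 [197 122  62] | 101.3 13.5 [197 119  54]
166 12.2 99.8 [199 127  66] | 102.8 11.0 [196 117  54]
168 9.7 100.6 [192 120  62] | 100.8 7.9 [163  93  44]
170 7.4 103.2 [130  84  49] | 2.2 -13.2 [99 55 29]
172 3.6 97.8 [166 115  66] | -0.7 -17.1 [100  55  28]
174 1.5 101.3 [180 126  70] | 1.1 -20.2 [101  55  25]
176 -1.6 99.3 [203 144  84] | 2.2 -23.5 [105  57  32]
178 -4.7 97.7 [187 130  74] | 0.0 -27.4 [98 53 28]
180 -7.8 96.4 [188 132  71] | -0.1 -30.9 [91 47 24]
182 -11.1 94.3 [184 128  70] | 1.1 -34.1 [88 48 23]
222 -81.8 62.5 [169 116  66] | -0.3 -107.2 [126  69  35]
224 -86.2 59.7 [170 115  63] | 0.5 -110.7 [126  67  33]
226 -90.4 57.3 [174 119  62] | 1.9 -113.9 [128  68  37]
228 -94.4 55.6 [171 121  70] | 0.6 -118.2 [125  66  34]
230 -98.3 54.5 [199 190 165] | 0.8 -122.0 [126  67  34]
232 -100.3 57.9 [205 201 183] | 2.1 -125.3 [127  69  35]
234 -102.8 60.1 [208 204 183] | 1.3 -129.4 [123  67  31]
236 -107.3 57.6 [179 168 145] | -1.7 -134.6 [122  67  33]
23
[... 1413 characters left out ...]
0), np.float64(684.8)]; 58 [np.float64(711.7), np.float64(681.3)]; 64 [np.float64(716.3), None]; 70 [np.float64(717.4), None]; 76 [np.float64(713.3), None]; 82 [np.float64(118.0), None]; 88 [np.float64(115.1), np.float64(95.9)]; 94 [np.float64(114.7), np.float64(98.9)]; 100 [np.float64(115.6), np.float64(99.0)]; 106 [np.float64(113.9), np.float64(98.8)]; 112 [np.float64(113.8), np.float64(100.7)]; 118 [np.float64(115.3), np.float64(98.8)]; 124 [np.float64(114.0), None]; 130 [np.float64(100.0), None]; 136 [np.float64(100.3), None]; 142 [np.float64(101.1), np.float64(98.4)]; 148 [np.float64(99.2), np.float64(102.6)]; 154 [np.float64(98.3), np.float64(95.1)]; 160 [None, None]; 166 [None, None];
```

View pics/top_c.png

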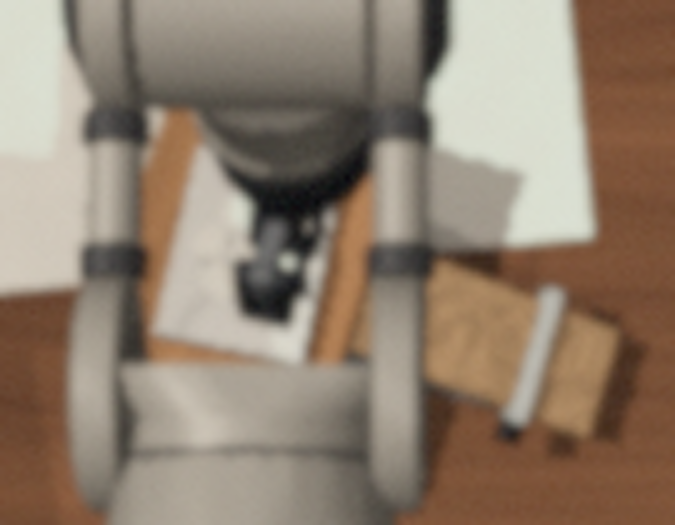

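The top view is now blocked by the arm. The two fingers' true tip positions matter next, so I'll read them from the wrist depth in tool coordinates.

```bash
cat > m3.py <<'E'
from h import *
w=grab('wrist');Tt=T_tool(observe());P=cloud(w);Q=(P-Tt[:3,3])@Tt[:3,:3]
for nm,sl in(('L',(slice(235,330),slice(150,232))),('R',(slice(235,330),slice(405,480)))):
    q=Q[sl].reshape(-1,3);q=q[(q[:,2]<60)&(q[:,2]>-60)]
    print(nm,len(q),np.nanpercentile(q,[1,5,50,95,99],axis=0).round(1).tolist())
    t=q[q[:,2]>np.nanpercentile(q[:,2],99)-6];print(' tip',np.nanpercentile(t,[2,50,98],axis=0).round(1).tolist())
x=P[...,2];print([(v,P[v,325].round(1).tolist()) for v in(60,70,162)])
E
python3 m3.py
```

```text
L 564 [[-9.6, -55.4, -59.9], [-8.2, -53.7, -59.6], [5.8, -42.9, -55.2], [12.2, -42.5, -48.7], [12.5, -42.3, -47.8]]
 tip [[-9.4, -48.5, -53.7], [3.5, -42.8, -51.3], [12.3, -42.3, -47.6]]
R 559 [[-9.5, 42.3, -59.9], [-8.0, 42.4, -59.6], [6.0, 42.8, -55.2], [12.1, 53.3, -49.1], [12.3, 55.2, -47.9]]
 tip [[-9.0, 42.3, -53.8], [3.7, 42.7, -51.3], [12.1, 48.8, -47.8]]
[(60, [614.3, 205.3, 100.6]), (70, [611.4, 193.9, 101.2]), (162, [582.3, 81.8, 100.4])]
```

```bash
python3 - <<'E'
from h import *
w=dict(np.load('w1.npz'));P=cloud(w)
s=observe();Tt=T_tool(s);Q=(P-Tt[:3,3])@Tt[:3,:3]
for v in range(238,300,6):print(v,[Q[v,u].round(0).tolist() for u in(190,200,210,218,224)])
cv2.imwrite('pics/fing.png',cv2.resize(w['color'][210:400,120:320,::-1],None,fx=3,fy=3,interpolation=cv2.INTER_CUBIC))
E
```

```text
238 [[-148.0, -228.0, 328.0], [-148.0, -210.0, 329.0], [-148.0, -192.0, 330.0], [-148.0, -177.0, 330.0], [-148.0, -166.0, 330.0]]
244 [[-159.0, -229.0, 328.0], [-159.0, -211.0, 329.0], [-158.0, -192.0, 327.0], [-159.0, -177.0, 328.0], [-160.0, -167.0, 329.0]]
250 [[-171.0, -230.0, 328.0], [-171.0, -212.0, 328.0], [12.0, -46.0, -56.0], [12.0, -43.0, -56.0], [9.0, -42.0, -50.0]]
256 [[-184.0, -232.0, 329.0], [12.0, -49.0, -62.0], [12.0, -44.0, -63.0], [10.0, -43.0, -58.0], [5.0, -43.0, -49.0]]
262 [[8.0, -54.0, -60.0], [11.0, -47.0, -67.0], [11.0, -43.0, -66.0], [7.0, -43.0, -57.0], [3.0, -43.0, -50.0]]
268 [[11.0, -49.0, -72.0], [12.0, -45.0, -72.0], [9.0, -43.0, -68.0], [4.0, -43.0, -58.0], [0.0, -43.0, -51.0]]
274 [[12.0, -47.0, -77.0], [12.0, -43.0, -77.0], [7.0, -43.0, -69.0], [2.0, -43.0, -60.0], [-3.0, -43.0, -51.0]]
280 [[12.0, -45.0, -81.0], [10.0, -43.0, -78.0], [5.0, -42.0, -70.0], [-1.0, -43.0, -60.0], [-5.0, -43.0, -53.0]]
286 [[12.0, -44.0, -85.0], [8.0, -43.0, -79.0], [2.0, -43.0, -70.0], [-3.0, -43.0, -61.0], [-8.0, -43.0, -54.0]]
292 [[9.0, -44.0, -85.0], [6.0, -43.0, -80.0], [-0.0, -43.0, -70.0], [-6.0, -43.0, -62.0], [-259.0, -175.0, 329.0]]
298 [[7.0, -45.0, -85.0], [4.0, -43.0, -80.0], [-2.0, -43.0, -72.0], [-8.0, -43.0, -63.0], [-273.0, -177.0, 329.0]]
```

View pics/fing.png

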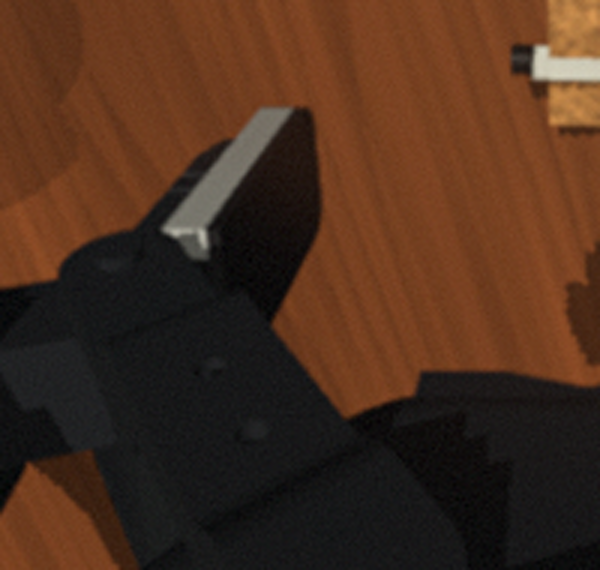

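The crop shows the pad ending abruptly at about crop (300,108). By depth that is 48 mm behind the stated TCP, further than the text implies. I'll go behind the tile over the shelf and settle it with a gentle touch.

>>> {"method": "arm_command", "body": {
  "series": [
    [[33.5,5,44.8],[0,0,0]],
    [[33.5,5,44.8],[0,0,0]],
    [[33.5,5,44.8],[0,0,0]],
    [[33.5,5,44.8],[0,0,1.2]],
    [[0,0,0],[0,0,0]]
  ]
}}

```text
time_s: 3.35
ee_pos: [620.1, 205.3, 145.0]
orientation: [-179.5, 0.2, 74.1]
wrist_force: [0.3, 0.1, 1.0]
opening: 85.4
gripper_force: 0.0
```

```bash
python3 - <<'E'
from h import *
w=grab('wrist');s=observe();save(w,'w2.png');print(s['ee_pos'],s['orientation'],s['wrist_force'])
np.savez('w2.npz',**{k:w[k] for k in('color','range_z','c2w','K','D')})
E
```

```text
[621.44343693 204.24385229 148.20651309] [-1.79810370e+02  1.21154003e-01  7.40590092e+01] [-0.09938913  0.17738468  0.17259254]
```

View pics/w2.png

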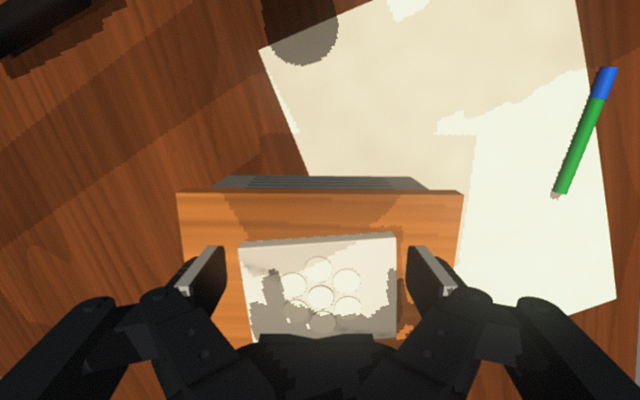

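This view shows the tile's rear face along rows 240–248 (columns 240–397), the shelf's rear edge at about row 191, and both fingers well above it. I'll re-measure the rear edges from here.

```bash
python3 - <<'E'
from h import *
w=dict(np.load('w2.npz'));P=cloud(w);Z=P[...,2];L=np.array([581.1,63.7]);a=np.radians(73.8);ex=np.array([np.cos(a),np.sin(a)]);ey=np.array([-ex[1],ex[0]])
X=(P[...,:2]-L)@ex;Y=(P[...,:2]-L)@ey
ok=np.zeros(Z.shape,bool);ok[150:330,228:408]=1
sh=(Z>95)&(Z<106);sh[:150]=0
print('shelf z',np.nanmedian(Z[sh]),'rear edge',[np.percentile(X[sh&(abs(Y-y)<8)],99.5).round(1) for y in(-60,0,60)],'sides',[np.percentile(Y[sh&(X>c)&(X<c+12)],[.5,99.5]).round(1).tolist() for c in(130,142)])
t=ok&(Z>111)&(Z<120);print('tile z',np.median(Z[t]))
ys=np.arange(-50,51,10);xs=[np.percentile(X[t&(abs(Y-y)<4)],99) for y in ys];print('tile rear',np.round(xs,1),np.degrees(np.arctan(np.polyfit(ys,xs,1)[0])),np.percentile(Y[t],[.5,99.5]))
E
```

```text
shelf z 100.7050270693803 rear edge [np.float64(157.3), np.float64(157.3), np.float64(157.4)] sides [[-109.0, 109.3], [-108.7, 109.0]]
tile z 114.89501130557903
tile rear [127.7 126.7 125.6 124.8 123.8 123.  122.2 121.5 120.6 120.3 119.6] -4.653496404251249 [-60.9366899   58.71077564]
```

>>> {"method": "arm_command", "body": {
  "series": [
    [[0,0,14],[0,0,0]],
    [[0,0,14],[0,0,0.2]],
    [[0,0,14],[0,0,0]],
    [[0,0,2],[0,0,0]],
    [[0,0,0],[0,0,0]]
  ]
}}

```text
time_s: 4.03
ee_pos: [622.5, 203.7, 106.1]
orientation: [180.0, 0.0, 73.8]
wrist_force: [0.0, 0.6, 0.9]
opening: 85.4
gripper_force: 0.0
```

>>> {"method": "arm_command", "body": {
  "series": [
    [[0,0,2],[0,0,0]],
    [[0,0,2],[0,0,0]],
    [[0,0,1],[0,0,0]]
  ]
}}

```text
time_s: 4.4
ee_pos: [622.4, 203.8, 101.0]
orientation: [180.0, 0.0, 73.8]
wrist_force: [0.1, 0.1, -0.3]
opening: 85.4
gripper_force: 0.0
```

>>> {"method": "arm_command", "body": {
  "series": [
    [[0,0,4],[0,0,0]],
    [[0,0,4],[0,0,0]],
    [[0,0,1],[0,0,0]],
    [[0,0,0],[0,0,0]]
  ]
}}

```text
time_s: 4.9
ee_pos: [622.3, 203.8, 91.9]
orientation: [-180.0, 0.0, 73.8]
wrist_force: [0.3, -0.7, 0.4]
opening: 84.9
gripper_force: 0.0
```

>>> {"method": "arm_command", "body": {
  "series": [
    [[0,0,2],[0,0,0]],
    [[0,0,1],[0,0,0]],
    [[0,0,1],[0,0,0]]
  ]
}}

```text
time_s: 5.28
ee_pos: [622.4, 203.8, 88.0]
orientation: [180.0, 0.0, 73.8]
wrist_force: [0.4, -0.2, 0.5]
opening: 85.3
gripper_force: 0.0
```

```bash
python3 m3.py
```

```text
L 3676 [[-52.5, -101.8, -59.5], [-46.7, -98.8, -56.9], [-10.5, -71.2, -13.1], [9.0, -42.7, -11.9], [12.2, -42.4, -11.5]]
 tip [[-32.4, -101.4, -14.0], [-9.9, -84.6, -12.8], [0.6, -51.1, -11.6]]
R 3107 [[-55.3, 42.5, -59.5], [-47.1, 42.7, -57.4], [-8.8, 75.1, -13.2], [10.1, 97.4, -12.0], [12.1, 99.9, -11.6]]
 tip [[-53.1, 53.5, -14.1], [-9.7, 84.7, -12.9], [0.5, 99.6, -11.7]]
[(60, [660.3, 308.1, 2.7]), (70, [658.4, 301.1, 0.8]), (162, [637.9, 228.8, 2.9])]
```

>>> {"method": "arm_command", "body": {
  "series": [
    [[0,0,1],[0,0,0]],
    [[0,0,1],[0,0,0]],
    [[0,0,1],[0,0,0]]
  ]
}}

```text
time_s: 5.7
ee_pos: [622.4, 203.8, 85.0]
orientation: [180.0, 0.0, 73.8]
wrist_force: [0.2, -0.3, -0.7]
opening: 85.3
gripper_force: 0.0
```

>>> {"method": "arm_command", "body": {
  "series": [
    [[0,0,1],[0,0,0]],
    [[0,0,1],[0,0,0]],
    [[0,0,1],[0,0,0]]
  ]
}}

```text
time_s: 6.08
ee_pos: [622.3, 203.8, 82.0]
orientation: [180.0, 0.0, 73.8]
wrist_force: [-0.2, -0.1, -1.0]
opening: 85.5
gripper_force: 0.0
```

>>> {"method": "arm_command", "body": {
  "series": [
    [[0,0,6],[0,0,0]],
    [[0,0,6],[0,0,0]],
    [[0,0,5],[0,0,0]],
    [[0,0,0],[0,0,0]]
  ]
}}

```text
time_s: 6.58
ee_pos: [622.0, 203.7, 64.3]
orientation: [-179.9, 0.0, 73.8]
wrist_force: [-0.2, -0.3, 0.4]
opening: 85.8
gripper_force: 0.0
```

>>> {"method": "arm_command", "body": {
  "series": [
    [[0,0,2],[0,0,0]],
    [[0,0,2],[0,0,0]],
    [[0,0,2],[0,0,0]],
    [[0,0,0],[0,0,0]]
  ]
}}

```text
time_s: 7.08
ee_pos: [622.3, 203.8, 58.9]
orientation: [-180.0, 0.0, 73.8]
wrist_force: [-0.0, 0.1, 0.4]
opening: 85.5
gripper_force: 0.0
```

```bash
sed -i 's/ROI//' m3.py; python3 - <<'E'
from h import *
w=grab('wrist');s=observe();save(w,'w3.png');print(s['ee_pos'],s['wrist_force'])
E
```

```text
[622.31767347 203.80231944  58.99873862] [-0.40159094  0.88982998 -0.06525203]
```

View pics/w3.png

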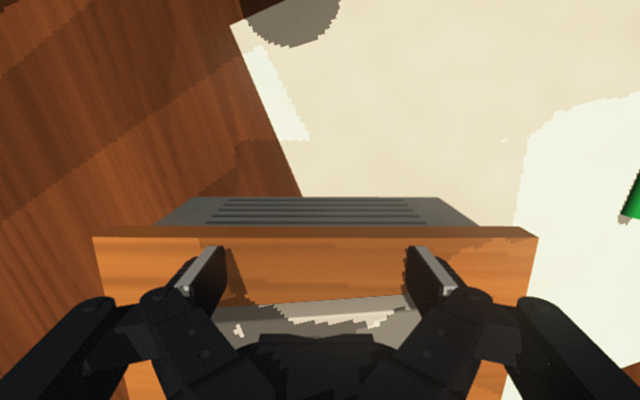

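The fingers stand just above the shelf behind the tile, at (205,270) and (430,270), with the tile's rear edge at about row 300. That agrees with the depth reading. I'll push along −x in the tool frame.

>>> {"method": "arm_command", "body": {
  "series": [
    [[-3,0,1],[0,0,0]],
    [[-4,0,0],[0,0,0]],
    [[-4,0,0],[0,0,0]],
    [[-4,0,0],[0,0,0]],
    [[-4,0,0],[0,0,0]],
    [[-4,0,0],[0,0,0]],
    [[-4,0,0],[0,0,0]],
    [[-4,0,0],[0,0,0]]
  ]
}}

```text
time_s: 8.12
ee_pos: [613.6, 173.9, 58.1]
orientation: [180.0, -0.0, 73.8]
wrist_force: [0.1, 2.1, -1.3]
opening: 85.5
gripper_force: 1.2
```

>>> {"method": "arm_command", "body": {
  "series": [
    [[-5,0,0],[0,0,0]],
    [[-5,0,0],[0,0,0]],
    [[-5,0,0],[0,0,0]],
    [[-5,0,0],[0,0,0]],
    [[-5,0,0],[0,0,0]],
    [[-5,0,0],[0,0,0]],
    [[-5,0,0],[0,0,0]],
    [[-4,0,0],[0,0,0]],
    [[-3,0,0],[0,0,0]],
    [[0,0,0],[0,0,0]]
  ]
}}

```text
time_s: 9.38
ee_pos: [601.9, 133.1, 58.1]
orientation: [-180.0, 0.0, 73.8]
wrist_force: [0.3, 1.2, 1.1]
opening: 85.3
gripper_force: 0.2
```

```bash
cat > m4.py <<'E'
from h import *
L=np.array([581.1,63.7]);a=np.radians(73.8);ex=np.array([np.cos(a),np.sin(a)]);ey=np.array([-ex[1],ex[0]])
im=grab('side');P=cloud(im);Z=P[...,2];X=(P[...,:2]-L)@ex;Y=(P[...,:2]-L)@ey
hsv=cv2.cvtColor(im['color'],cv2.COLOR_RGB2HSV)
t=(hsv[...,1]<80)&(hsv[...,2]>90)&(Z>107)&(Z<123)&(abs(Y)<75)&(X>-50)&(X<140)
print(t.sum(),np.nanmedian(Z[t]),np.percentile(X[t],[.5,99.5]),np.percentile(Y[t],[.5,99.5]))
for y in range(-60,61,10):
    q=t&(abs(Y-y)<4);print(y,q.sum(),np.percentile(X[q],[1,99]).round(1) if q.sum()>5 else '',end='; ')
v,u=np.where(t);print(u.min(),u.max(),v.min(),v.max())
c=im['color'][150:310,220:380,::-1];cv2.imwrite('pics/s1.png',cv2.resize(c,None,fx=3.6,fy=3.6,interpolation=cv2.INTER_CUBIC))
E
python3 m4.py
```

```text
534 113.28649773515957 [-27.69297631  84.49470039] [-52.84315705  63.12568437]
-60 1 ; -50 16 [40.2 83.4]; -40 28 [43.3 84. ]; -30 22 [43.6 63.7]; -20 29 [-27.3  62.6]; -10 39 [-26.4  63.4]; 0 34 [-26.6  62.3]; 10 21 [-27.3  64.2]; 20 26 [-26.6  62.5]; 30 23 [-26.2  47.5]; 40 33 [-24.5  11.8]; 50 63 [-28.5  84.5]; 60 100 [-26.8  62.7]; 274 335 195 233
```

View pics/s1.png

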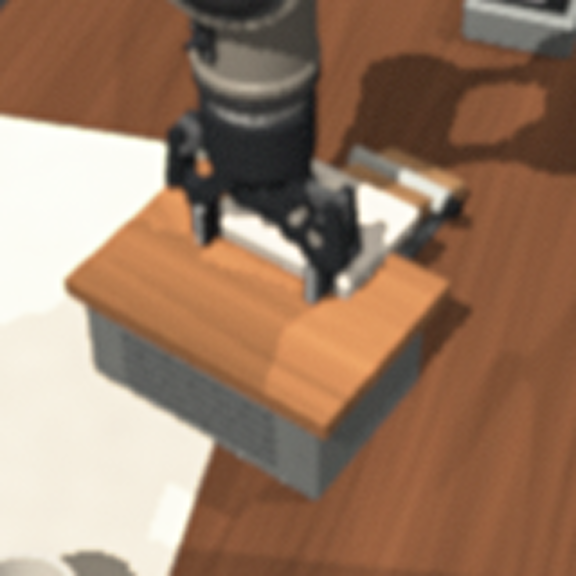

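The side crop shows the tile square, hanging over the crest, with the fingers behind its rear edge. It is level across to within about 1 mm, with the +y edge near 62–63. I'll back off to check the lateral centring with the wrist camera before tipping.

>>> {"method": "arm_command", "body": {
  "series": [
    [[10,0,0],[0,0,0]],
    [[10,0,-50],[0,0,0]],
    [[10,0,-55],[0,0,0]],
    [[10,0,-55],[0,0,0]],
    [[0,0,0],[0,0,0]],
    [[0,0,0],[0,0,0]]
  ]
}}

```text
time_s: 10.18
ee_pos: [612.7, 172.4, 217.3]
orientation: [-179.9, 0.0, 73.9]
wrist_force: [0.1, -0.4, 0.5]
opening: 85.4
gripper_force: 0.0
```

```bash
cat > m5.py <<'E'
from h import *
L=np.array([581.1,63.7]);a=np.radians(73.8);ex=np.array([np.cos(a),np.sin(a)]);ey=np.array([-ex[1],ex[0]])
w=grab('wrist');s=observe();print(s['ee_pos'],s['orientation']);P=cloud(w);Z=P[...,2];X=(P[...,:2]-L)@ex;Y=(P[...,:2]-L)@ey
hsv=cv2.cvtColor(w['color'],cv2.COLOR_RGB2HSV)
t=big((hsv[...,1]<90)&(hsv[...,2]>90)&(Z>107)&(Z<123)&(abs(Y)<80)&(X>-60)&(X<140))
b=rect(w,t,114);print(b[1],b[2],'X,Y',(b[0]-L)@ex,(b[0]-L)@ey)
for lo in range(-30,70,12):
    q=t&(abs(X-lo)<5);print(lo,np.percentile(Y[q],[.5,99.5]).round(1) if q.sum() else '',end=' ')
for y in(-50,-25,0,25,50):
    q=t&(abs(Y-y)<5);print(y,np.percentile(X[q],[.5,99.5]).round(1) if q.sum() else '',end=' ')
sh=(Z>95)&(Z<106)&(X>60)&(X<140);print('shelf Y',np.percentile(Y[sh&(X>70)&(X<90)],[.5,99.5]))
k=(X<-35)&(X>-90)&(abs(Y)<45)&(Z>45)&(Z<95);print('cork Y',np.percentile(Y[k],[1,99]) if k.sum() else '')
f=np.linalg.lstsq(np.c_[X[k],Y[k],np.ones(k.sum())],Z[k],rcond=None)[0];print('cork plane',f)
save(w,'w4.png')
E
python3 m5.py
```

```text
[612.36054671 172.16263064 216.46120023] [-1.79852068e+02  8.56145487e-02  7.38498964e+01]
(91.28353881835938, 119.7594985961914) 73.86717224121094 X,Y 18.793661028051723 2.34506975999228
-30 [-56.8  60.6] -18 [-57.1  61. ] -6 [-56.7  61. ] 6 [-57.   60.6] 18 [-57.2  61.3] 30 [-56.6  61.3] 42 [-56.9  61.7] 54 [-56.6  61.3] 66 [-56.2  60.7] -50 [-26.4  62.2] -25 [-26.3  62.3] 0 [-26.3  62.3] 25 [-26.5  62.3] 50 [-26.4  62.3] shelf Y [-109.22901438  108.43695607]
cork Y [-34.00177405  34.93331233]
cork plane [ 4.62377546e-01 -8.68264660e-04  9.94145356e+01]
```

>>> {"method": "arm_command", "body": {
  "series": [
    [[-31.3,-28,0],[0,0,0]],
    [[-31.3,-28,0],[0,0,0]],
    [[-31.3,-28,0],[0,0,0]],
    [[0,0,20],[0,0,0]],
    [[0,0,20],[0,0,0]],
    [[0,0,0],[0,0,0]],
    [[0,0,0],[0,0,0]]
  ],
  "gripper": 0
}}

```text
time_s: 11.1
ee_pos: [506.4, 105.3, 177.9]
orientation: [-180.0, 0.0, 73.8]
wrist_force: [-0.5, 0.1, -0.0]
opening: 0.2
gripper_force: 0.0
```

```bash
cat > m6.py <<'E'
from h import *
w=grab('wrist');s=observe();print(s['ee_pos'],s['opening']);Tt=T_tool(s);P=cloud(w);Q=(P-Tt[:3,3])@Tt[:3,:3]
q=Q[200:400,240:400].reshape(-1,3);q=q[(q[:,2]>-100)&(q[:,2]<-15)&(abs(q[:,0])<25)&(abs(q[:,1])<40)];print(len(q),np.nanpercentile(q,[1,5,50,95,99],axis=0).round(1).tolist())
t=q[q[:,2]>np.percentile(q[:,2],99)-8];print(np.percentile(t,[1,50,99],axis=0).round(1).tolist())
E
python3 m6.py
```

```text
[506.63540166 105.30647488 178.3216614 ] 0.3844974863125261
7621 [[-7.8, -25.4, -99.1], [-4.9, -23.8, -92.8], [11.5, 1.0, -83.3], [14.0, 25.8, -47.9], [16.8, 27.5, -41.2]]
[[7.1, -13.4, -49.2], [11.2, -0.2, -44.8], [12.0, 12.4, -38.0]]
```

>>> {"method": "arm_command", "body": {
  "series": [
    [[0,0,40],[0,0,0]],
    [[0,0,40],[0,0,0]],
    [[0,0,20],[0,0,0]],
    [[0,0,5],[0,0,0]],
    [[0,0,0],[0,0,0]],
    [[0,0,0],[0,0,0]]
  ]
}}

```text
time_s: 11.9
ee_pos: [507.2, 105.4, 74.3]
orientation: [179.9, -0.0, 73.8]
wrist_force: [0.1, -0.0, -0.0]
opening: -0.0
gripper_force: 0.0
```

>>> {"method": "arm_command", "body": {
  "series": [
    [[0,2,0],[0,0,0]],
    [[0,2,0],[0,0,0]],
    [[0,1,0],[0,0,0]],
    [[0,1,0],[0,0,0]],
    [[0,1,0],[0,0,0]],
    [[0,0,0],[0,0,0]]
  ]
}}

```text
time_s: 12.65
ee_pos: [513.1, 103.3, 73.0]
orientation: [-180.0, 0.0, 73.8]
wrist_force: [-0.5, -0.3, -0.1]
opening: -0.1
gripper_force: 0.0
```

>>> {"method": "arm_command", "body": {
  "series": [
    [[0,1,0],[0,0,0]],
    [[0,1,0],[0,0,0]],
    [[0,0,0],[0,0,0]]
  ]
}}

```text
time_s: 13.02
ee_pos: [515.1, 102.8, 73.1]
orientation: [180.0, 0.0, 73.8]
wrist_force: [-0.2, 0.1, -0.3]
opening: 0.6
gripper_force: 0.0
```

```bash
python3 m5.py
```

```text
[515.02806441 102.77373942  73.06119925] [1.79998390e+02 5.02875720e-03 7.38374455e+01]
(91.00789642333984, 120.6277084350586) 73.99004364013672 X,Y 18.055325634183443 2.4472772168301753
-30 [-57.7 -33. ] -18 [-57.1 -12.3] -6 [-56.8   9.3] 6 [-57.1  53.3] 18 [-56.2  58.4] 30 [-56.3  62.2] 42 [-56.3  62.1] 54 [-56.3  62.2] 66 [-55.5  61.7] -50 [-26.2  62.6] -25 [-21.3  62.4] 0 [-8.  62.4] 25 [ 4.8 62.3] 50 [ 5.7 62.3] shelf Y [-88.46602565 108.95174831]
cork Y [-9.14119565  0.72696698]
cork plane [ 4.49033747e-01 -8.37038846e-03  9.84170240e+01]
```

>>> {"method": "arm_command", "body": {
  "series": [
    [[0,1,0],[0,0,0]],
    [[0,1,0],[0,0,0]],
    [[0,1,0],[0,0,0]],
    [[0,0,0],[0,0,0]]
  ]
}}

```text
time_s: 13.58
ee_pos: [517.8, 101.9, 73.0]
orientation: [-180.0, 0.0, 73.8]
wrist_force: [-3.0, 0.5, 0.8]
opening: -0.2
gripper_force: 1.4
```

```bash
python3 m5.py
```

```text
[517.75057444 101.9240074   72.94600768] [-1.79981394e+02  1.30370781e-02  7.38377251e+01]
(90.95609283447266, 120.48040008544922) 73.99776458740234 X,Y 18.03235289399605 0.2803650400081885
-30 [-59.4 -36.8] -18 [-59.3 -14.9] -6 [-59.4   6.9] 6 [-59.   50.7] 18 [-58.5  55.5] 30 [-58.2  59.9] 42 [-58.6  60. ] 54 [-58.5  60. ] 66 [-57.5  59. ] -50 [-26.2  62.7] -25 [-19.8  62.6] 0 [-6.2 62.4] 25 [ 6.6 62.3] 50 [ 6.8 62.2] shelf Y [-91.26952241 108.86995705]
cork Y [-11.95818203  -1.4827918 ]
cork plane [4.39473610e-01 3.92844897e-02 9.82827337e+01]
```

>>> {"method": "arm_command", "body": {
  "series": [
    [[0,-10,0],[0,0,0]],
    [[0,0,-30],[0,0,0]],
    [[0,0,-30],[0,0,0]],
    [[22,27,0],[0,0,0]],
    [[22,27,0],[0,0,0]],
    [[21,27.5,0],[0,0,0]],
    [[0,0,0],[0,0,0]],
    [[0,0,0],[0,0,0]]
  ]
}}

```text
time_s: 14.62
ee_pos: [603.9, 144.4, 132.8]
orientation: [-180.0, 0.0, 73.8]
wrist_force: [0.0, -0.6, -0.3]
opening: 0.2
gripper_force: 0.0
```

>>> {"method": "arm_command", "body": {
  "series": [
    [[0,0,0],[0,0,0]],
    [[0,0,0],[0,0,0]],
    [[0,0,0],[0,0,0]],
    [[0,0,0],[0,0,0]],
    [[0,0,30],[0,0,0]],
    [[0,0,30],[0,0,0]],
    [[0,0,0],[0,0,0]],
    [[0,0,0],[0,0,0]]
  ],
  "gripper": 1
}}

```text
time_s: 15.62
ee_pos: [605.4, 144.5, 74.2]
orientation: [179.9, -0.0, 73.8]
wrist_force: [-0.5, 0.8, 1.3]
opening: 85.3
gripper_force: 0.0
```

>>> {"method": "arm_command", "body": {
  "series": [
    [[0,0.5,8],[0,0,0]],
    [[0,0,7],[0,0,0]],
    [[-4,0,0],[0,0,0]],
    [[-4,0,0],[0,0,0]],
    [[-3,0,0],[0,0,0]],
    [[-3,0,0],[0,0,0]],
    [[-3,0,0],[0,0,0]],
    [[-2,0,0],[0,0,0]],
    [[-2,0,0],[0,0,0]],
    [[0,0,0],[0,0,0]]
  ]
}}

```text
time_s: 16.88
ee_pos: [599.4, 124.1, 58.3]
orientation: [180.0, -0.0, 73.8]
wrist_force: [0.3, 2.3, 2.1]
opening: 85.2
gripper_force: 1.2
```

>>> {"method": "arm_command", "body": {
  "series": [
    [[-1,0,0],[0,0,0]],
    [[-1,0,0],[0,0,0]],
    [[-1,0,0],[0,0,0]],
    [[0,0,0],[0,0,0]]
  ]
}}

```text
time_s: 17.38
ee_pos: [598.6, 121.3, 58.3]
orientation: [180.0, -0.0, 73.8]
wrist_force: [0.8, 4.7, 3.7]
opening: 85.3
gripper_force: 2.1
```

```bash
cat > m7.py <<'E'
from h import *
L=np.array([581.1,63.7]);a=np.radians(73.8);ex=np.array([np.cos(a),np.sin(a)]);ey=np.array([-ex[1],ex[0]])
im=grab('side');P=cloud(im);Z=P[...,2];X=(P[...,:2]-L)@ex;Y=(P[...,:2]-L)@ey
hsv=cv2.cvtColor(im['color'],cv2.COLOR_RGB2HSV)
t=big((hsv[...,1]<70)&(hsv[...,2]>110)&(Z>50)&(Z<150)&(abs(Y)<75)&(X>-92)&(X<80))
f=np.linalg.lstsq(np.c_[X[t],Y[t],np.ones(t.sum())],Z[t],rcond=None)[0];r=Z[t]-(f[0]*X[t]+f[1]*Y[t]+f[2])
print(t.sum(),'tilt',np.degrees(np.arctan(f[:2])),'z0',f[2],r.std(),'X',np.percentile(X[t],[1,99]),'Y',np.percentile(Y[t],[1,99]))
E
python3 m7.py; python3 -c "
from h import *;s=observe();print(s['ee_pos'],s['wrist_force'])"
```

```text
263 tilt [5.10285374 5.75851938] z0 107.2513625381021 7.999661552566984 X [-90.7800176   49.96163445] Y [ 9.99612908 61.7010465 ]
[598.6254249  121.30347262  58.27132473] [1.42022272 4.39419464 4.35771165]
```

```bash
cat > m8.py <<'E'
from h import *
L=np.array([581.1,63.7]);a=np.radians(73.8);ex=np.array([np.cos(a),np.sin(a)]);ey=np.array([-ex[1],ex[0]])
for n in('side','wrist'):
    im=grab(n);P=cloud(im);Z=P[...,2];X=(P[...,:2]-L)@ex;Y=(P[...,:2]-L)@ey
    hsv=cv2.cvtColor(im['color'],cv2.COLOR_RGB2HSV);m=(hsv[...,1]<70)&(hsv[...,2]>110)&(abs(Y)<66)&(Z>40)&(Z<140)
    print(n,[(x,Z[m&(abs(X-x)<4)].mean().round(1),(m&(abs(X-x)<4)).sum(),np.percentile(Y[m&(abs(X-x)<4)],[2,98]).round(1).tolist()) for x in range(-120,70,8) if (m&(abs(X-x)<4)).sum()>8])
E
python3 m8.py
```

```text
side [(-104, np.float64(57.4), np.int64(55), [-40.2, 38.3]), (-96, np.float64(55.3), np.int64(75), [-40.8, 43.4]), (-88, np.float64(56.3), np.int64(10), [-26.6, 33.5]), (-40, np.float64(113.4), np.int64(33), [-22.3, 59.7]), (-32, np.float64(113.3), np.int64(66), [-21.2, 60.0]), (-24, np.float64(113.1), np.int64(47), [-8.2, 60.6]), (-16, np.float64(112.1), np.int64(30), [29.6, 60.4]), (-8, np.float64(112.3), np.int64(31), [36.1, 60.3]), (0, np.float64(113.0), np.int64(20), [40.3, 61.5]), (8, np.float64(112.6), np.int64(18), [-5.4, 60.9]), (16, np.float64(112.7), np.int64(19), [-6.4, 60.6]), (24, np.float64(112.8), np.int64(22), [-59.0, 61.6]), (32, np.float64(113.0), np.int64(42), [-55.1, 60.6]), (40, np.float64(113.5), np.int64(72), [-47.2, 60.5]), (48, np.float64(110.4), np.int64(129), [-43.7, 60.1])]
wrist [(24, np.float64(114.7), np.int64(674), [-43.0, 42.0]), (32, np.float64(115.0), np.int64(2693), [-45.7, 44.5]), (40, np.float64(114.8), np.int64(3051), [-46.3, 45.3]), (48, np.float64(111.8), np.int64(4596), [-42.5, 40.1])]
```

>>> {"method": "arm_command", "body": {
  "series": [
    [[-1,0,0],[0,0,0]],
    [[-1,0,0],[0,0,0]],
    [[-1,0,0],[0,0,0]],
    [[0,0,0],[0,0,0]]
  ]
}}

```text
time_s: 18.02
ee_pos: [597.7, 118.5, 58.2]
orientation: [180.0, -0.0, 73.8]
wrist_force: [2.3, 4.0, 4.1]
opening: 84.9
gripper_force: 2.4
```

```bash
python3 m8.py
```

```text
side [(-104, np.float64(57.5), np.int64(59), [-40.9, 42.0]), (-96, np.float64(55.0), np.int64(66), [-38.0, 43.9]), (-40, np.float64(112.9), np.int64(58), [-22.0, 60.2]), (-32, np.float64(113.7), np.int64(52), [-14.9, 60.9]), (-24, np.float64(113.2), np.int64(42), [-8.2, 60.8]), (-16, np.float64(112.9), np.int64(31), [34.7, 61.7]), (-8, np.float64(112.8), np.int64(25), [38.2, 62.6]), (0, np.float64(113.2), np.int64(18), [11.0, 60.4]), (8, np.float64(113.3), np.int64(21), [-5.9, 61.3]), (16, np.float64(111.7), np.int64(15), [-3.2, 60.5]), (24, np.float64(113.2), np.int64(34), [-56.9, 60.6]), (32, np.float64(113.1), np.int64(60), [-54.6, 59.7]), (40, np.float64(113.1), np.int64(80), [-46.7, 60.1]), (48, np.float64(109.1), np.int64(95), [-41.7, 59.5]), (64, np.float64(128.3), np.int64(17), [-54.2, 48.5])]
wrist [(16, np.float64(114.5), np.int64(126), [-41.3, 40.2]), (24, np.float64(114.9), np.int64(1437), [-43.6, 42.5]), (32, np.float64(115.0), np.int64(2964), [-46.9, 45.7]), (40, np.float64(114.7), np.int64(2973), [-44.9, 43.9]), (48, np.float64(110.9), np.int64(3515), [-42.2, 37.9])]
```

>>> {"method": "arm_command", "body": {
  "series": [
    [[2,0,0],[0,0,0]],
    [[3,0,0],[0,0,0]],
    [[0,0,0],[0,0,0]],
    [[0,0,0],[0,0,0]]
  ]
}}

```text
time_s: 18.62
ee_pos: [598.8, 123.0, 57.8]
orientation: [-180.0, 0.0, 73.8]
wrist_force: [-0.2, -0.5, -0.1]
opening: 85.4
gripper_force: 0.0
```

```bash
python3 m8.py
```

```text
side [(-104, np.float64(57.5), np.int64(61), [-40.8, 42.7]), (-96, np.float64(55.7), np.int64(48), [-36.7, 44.0]), (-40, np.float64(95.1), np.int64(31), [-22.5, 60.3]), (-32, np.float64(98.1), np.int64(28), [18.0, 59.9]), (-24, np.float64(102.0), np.int64(28), [23.3, 61.4]), (-16, np.float64(104.6), np.int64(22), [29.5, 60.8]), (-8, np.float64(108.7), np.int64(22), [36.7, 61.2]), (0, np.float64(112.9), np.int64(14), [41.7, 61.0]), (8, np.float64(115.6), np.int64(13), [48.5, 61.0]), (16, np.float64(118.8), np.int64(14), [0.4, 61.0]), (24, np.float64(122.7), np.int64(10), [1.7, 60.7]), (40, np.float64(122.1), np.int64(21), [-48.5, 46.6])]
wrist [(40, np.float64(121.6), np.int64(458), [-28.9, 38.9])]
```

The tile has tipped cleanly onto the cork. Next I lift, tilt the tool 25° to the slope normal, and line up behind it.

>>> {"method": "arm_command", "body": {
  "series": [
    [[10,0,-20],[0,0,0]],
    [[0,0,-40],[0,0,0]],
    [[0,0,0],[0,8.35,0]],
    [[0,0,0],[0,8.35,0]],
    [[0,0,0],[0,8.3,0]],
    [[0,0,0],[0,0,0]],
    [[0,0,0],[0,0,0]]
  ]
}}

```text
time_s: 19.6
ee_pos: [602.1, 132.8, 118.3]
orientation: [180.0, -24.9, 73.8]
wrist_force: [0.3, 1.0, 0.3]
opening: 85.5
gripper_force: 0.0
```

```bash
cat > m9.py <<'E'
from h import *
L=np.array([581.1,63.7]);a=np.radians(73.8);ex=np.array([np.cos(a),np.sin(a),0]);ey=np.array([-ex[1],ex[0],0])
C=np.array([L[0],L[1],100])+7.0*ex;c,s_=np.cos(np.radians(25)),np.sin(np.radians(25))
u=c*ex+s_*np.array([0,0,1]);n=-s_*ex+c*np.array([0,0,1]);B=np.c_[u,ey,n]
def sl(p): return (np.asarray(p)-C)@B
s=observe();Tt=T_tool(s);print('tcp',s['ee_pos'],sl(s['ee_pos']).round(1),'axes',(Tt[:3,:3].T@B).round(3).tolist(),'F',(s['wrist_force']@B).round(1),s['time_s'])
if __name__=='__main__':
  for nm in('wrist','side'):
    im=grab(nm);P=cloud(im);Q=sl(P);hsv=cv2.cvtColor(im['color'],cv2.COLOR_RGB2HSV)
    m=(hsv[...,1]<80)&(hsv[...,2]>100)&(abs(Q[...,1])<70)&(Q[...,0]>-105)&(Q[...,0]<75)&(Q[...,2]>10)&(Q[...,2]<20)
    m=big(m);q=Q[m];print(nm,m.sum(),'n',np.median(q[:,2]).round(1),'u',np.percentile(q[:,0],[.5,99.5]).round(1),'y',np.percentile(q[:,1],[.5,99.5]).round(1))
    print('  rear/front by y',[(y,np.percentile(q[abs(q[:,1]-y)<4,0],[1,99]).round(1).tolist()) for y in(-50,-40,-25,0,25,40,50) if (abs(q[:,1]-y)<4).sum()>9])
    print('  y by u',[(x,np.percentile(q[abs(q[:,0]-x)<4,1],[1,99]).round(1).tolist()) for x in range(-90,50,15) if (abs(q[:,0]-x)<4).sum()>9])
    m2=(hsv[...,1]<70)&(hsv[...,2]>110)&(abs(Q[...,1])<33)&(Q[...,0]<-85)&(Q[...,0]>-150)&(Q[...,2]>5)&(Q[...,2]<14)
    if m2.sum()>10:q=Q[m2];print('  stop top',m2.sum(),np.percentile(q,[2,50,98],axis=0).round(1).tolist())
E
python3 m9.py
```

```text
tcp [602.0529397  132.75481325 118.31084207] [ 66.8  -0.9 -10.9] axes [[1.0, 0.001, -0.002], [0.001, -1.0, 0.0], [-0.002, -0.0, -1.0]] F [ 1.1 -0.  -0.2] 19.6
wrist 9980 n 16.6 u [ 2.8 40.7] y [-57.4  57. ]
  rear/front by y [(-50, [1.5, 40.4]), (-40, [4.6, 40.5]), (-25, [13.1, 40.5]), (0, [10.1, 40.6]), (25, [13.2, 40.6]), (40, [3.8, 40.5]), (50, [1.5, 40.3])]
  y by u [(0, [-50.7, 49.6]), (15, [-56.8, 56.3]), (30, [-56.3, 55.0])]
side 636 n 15.9 u [-49.8  41.5] y [-58.3  60.9]
  rear/front by y [(-50, [-46.3, 39.3]), (-40, [-50.2, 42.3]), (-25, [-49.1, 41.3]), (0, [1.2, 40.4]), (25, [-50.7, 40.8]), (40, [-48.2, 41.3]), (50, [-46.2, 38.9])]
  y by u [(-45, [-52.4, 60.0]), (-30, [-50.7, 59.7]), (-15, [-55.8, 60.2]), (0, [-55.8, 60.4]), (15, [-56.9, 60.4]), (30, [-57.2, 61.1]), (45, [-42.7, 53.6])]
  stop top 31 [[-122.9, -0.2, 5.2], [-115.9, 14.1, 8.5], [-111.1, 29.9, 11.5]]
```

>>> {"method": "arm_command", "body": {
  "series": [
    [[0,0,10],[0,0,0]],
    [[0,0,10],[0,0,0]],
    [[0,0,7],[0,0,0]],
    [[-5,0,2.5],[0,0,0]],
    [[-5,0,0],[0,0,0]],
    [[-3,0,0],[0,0,0]],
    [[-3,0,0],[0,0,0]],
    [[-3,0,0],[0,0,0]],
    [[-3,0,0],[0,0,0]],
    [[-3,0,0],[0,0,0]],
    [[-3,0,0],[0,0,0]],
    [[0,0,0],[0,0,0]]
  ]
}}

```text
time_s: 21.2
ee_pos: [598.1, 120.1, 79.3]
orientation: [-180.0, -25.0, 73.8]
wrist_force: [-0.5, 0.3, 0.1]
opening: 85.2
gripper_force: 0.0
```

```bash
python3 m9.py
```

```text
tcp [598.09748025 120.08451472  79.28822142] [ 38.3  -0.6 -40.7] axes [[1.0, 0.0, -0.0], [0.0, -1.0, -0.0], [-0.0, 0.0, -1.0]] F [0.2 0.6 0.1] 21.2
wrist 9692 n 16.5 u [ 0.8 29. ] y [-46.6  46.1]
  rear/front by y [(-50, [10.9, 21.3]), (-40, [0.0, 28.8]), (-25, [6.0, 29.0]), (0, [7.0, 28.9]), (25, [3.9, 28.9]), (40, [-0.1, 28.6]), (50, [11.7, 20.4])]
  y by u [(0, [-41.3, 41.0]), (15, [-47.1, 46.5]), (30, [-42.8, 40.4])]
side 365 n 16.0 u [-59.7  30.2] y [-58.8  29.3]
  rear/front by y [(-50, [-59.7, 11.7]), (-40, [-60.4, 28.0]), (-25, [-56.9, 29.8]), (0, [-26.5, 28.3]), (25, [9.3, 28.8])]
  y by u [(-45, [-58.6, -17.2]), (-30, [-55.8, 0.5]), (-15, [-54.5, 12.5]), (0, [-54.9, 18.1]), (15, [-47.8, 22.5]), (30, [-39.5, 30.5])]
  stop top 17 [[-121.9, -9.1, 6.4], [-115.9, 22.0, 9.4], [-111.0, 32.4, 11.2]]
```

>>> {"method": "arm_command", "body": {
  "series": [
    [[-3,0,0],[0,0,0]],
    [[-3,0,0],[0,0,0]],
    [[-3,0,0],[0,0,0]],
    [[-3,0,0],[0,0,0]],
    [[-3,0,0],[0,0,0]],
    [[-3,0,0],[0,0,0]],
    [[-3,0,0],[0,0,0]],
    [[-3,0,0],[0,0,0]],
    [[-3,0,0],[0,0,0]],
    [[-3,0,0],[0,0,0]],
    [[-3,0,0],[0,0,0]],
    [[-3,0,0],[0,0,0]]
  ]
}}

```text
time_s: 22.8
ee_pos: [589.1, 88.9, 64.2]
orientation: [180.0, -25.0, 73.8]
wrist_force: [0.6, 0.5, 0.6]
opening: 85.2
gripper_force: 0.3
```

```bash
python3 m9.py
```

```text
tcp [589.0883916   88.92124921  64.22261894] [  2.5  -0.6 -40.6] axes [[1.0, 0.001, -0.0], [0.001, -1.0, -0.0], [-0.0, 0.0, -1.0]] F [ 0.8 -0.4  0.3] 22.8
wrist 9734 n 16.5 u [-35.   -6.7] y [-46.6  46.1]
  rear/front by y [(-50, [-24.7, -14.5]), (-40, [-35.8, -7.0]), (-25, [-29.8, -6.8]), (0, [-28.9, -6.9]), (25, [-31.6, -6.9]), (40, [-36.2, -7.0]), (50, [-24.0, -15.7])]
  y by u [(-30, [-43.4, 42.9]), (-15, [-46.3, 45.4])]
side 358 n 16.2 u [-94.6  -4.6] y [-58.   29.5]
  rear/front by y [(-50, [-93.7, -17.4]), (-40, [-94.8, -3.6]), (-25, [-96.9, -6.7]), (0, [-70.1, -7.2]), (25, [-25.8, -6.6])]
  y by u [(-90, [-59.3, -17.6]), (-75, [-56.9, -5.2]), (-60, [-58.0, 8.2]), (-45, [-57.9, 12.3]), (-30, [-49.2, 21.8]), (-15, [-45.4, 27.0])]
```

>>> {"method": "arm_command", "body": {
  "series": [
    [[-2,0,0],[0,0,0]],
    [[-2,0,0],[0,0,0]],
    [[-2,0,0],[0,0,0]],
    [[-2,0,0],[0,0,0]],
    [[-1,0,0],[0,0,0]]
  ]
}}

```text
time_s: 23.52
ee_pos: [586.9, 81.1, 60.5]
orientation: [180.0, -25.0, 73.8]
wrist_force: [0.7, 1.0, 1.3]
opening: 85.0
gripper_force: 0.6
```

>>> {"method": "arm_command", "body": {
  "series": [
    [[-0.5,0,0],[0,0,0]],
    [[-0.5,0,0],[0,0,0]]
  ]
}}

```text
time_s: 23.78
ee_pos: [586.6, 80.4, 60.1]
orientation: [180.0, -25.0, 73.8]
wrist_force: [-0.8, 0.5, 2.5]
opening: 85.5
gripper_force: 0.7
```

>>> {"method": "arm_command", "body": {
  "series": [
    [[-0.5,0,0],[0,0,0]],
    [[-0.5,0,0],[0,0,0]]
  ]
}}

```text
time_s: 24.02
ee_pos: [586.4, 79.5, 59.7]
orientation: [180.0, -25.0, 73.8]
wrist_force: [0.2, 1.4, 2.2]
opening: 85.4
gripper_force: 0.8
```

>>> {"method": "arm_command", "body": {
  "series": [
    [[-0.5,0,0],[0,0,0]],
    [[-0.5,0,0],[0,0,0]]
  ]
}}

```text
time_s: 24.28
ee_pos: [586.1, 78.6, 59.3]
orientation: [180.0, -25.0, 73.8]
wrist_force: [1.6, 0.7, 2.4]
opening: 85.4
gripper_force: 0.9
```

>>> {"method": "arm_command", "body": {
  "series": [
    [[-0.5,0,0],[0,0,0]],
    [[-0.5,0,0],[0,0,0]]
  ]
}}

```text
time_s: 24.52
ee_pos: [585.9, 77.8, 58.8]
orientation: [180.0, -25.0, 73.8]
wrist_force: [-0.7, 0.9, 3.0]
opening: 85.4
gripper_force: 1.0
```

>>> {"method": "arm_command", "body": {
  "series": [
    [[-0.5,0,0],[0,0,0]],
    [[-0.5,0,0],[0,0,0]]
  ]
}}

```text
time_s: 24.78
ee_pos: [585.6, 76.8, 58.4]
orientation: [180.0, -25.0, 73.8]
wrist_force: [0.2, 1.7, 2.9]
opening: 85.5
gripper_force: 1.1
```

>>> {"method": "arm_command", "body": {
  "series": [
    [[-0.5,0,0],[0,0,0]],
    [[-0.5,0,0],[0,0,0]]
  ]
}}

```text
time_s: 25.02
ee_pos: [585.4, 76.0, 58.0]
orientation: [180.0, -25.0, 73.8]
wrist_force: [0.6, 0.6, 2.2]
opening: 85.3
gripper_force: 1.1
```

```bash
cat >> m9.py <<'E'
  # stop bar depth profile (side): cork/stop below tile
  im=grab('side');save(im,'side9.png');Q=sl(cloud(im));hsv=cv2.cvtColor(im['color'],cv2.COLOR_RGB2HSV)
  print([(x,[np.median(Q[...,2][(abs(Q[...,0]-x)<1)&(Q[...,1]>lo)&(Q[...,1]<hi)&(abs(Q[...,2])<25)]).round(1) for lo,hi in((-33,-12),(-10,10),(12,33))]) for x in range(-128,-98,2)])
E
python3 m9.py 2>/dev/null
```

```text
tcp [585.37038587  75.97712162  57.9883432 ] [-12.3  -0.7 -40.6] axes [[1.0, 0.001, -0.0], [0.001, -1.0, -0.0], [-0.0, 0.0, -1.0]] F [ 1.6 -0.4  1.7] 25.025
wrist 9730 n 16.6 u [-49.8 -21.6] y [-46.7  46.1]
  rear/front by y [(-50, [-39.8, -29.1]), (-40, [-50.6, -21.8]), (-25, [-45.0, -21.5]), (0, [-43.7, -21.6]), (25, [-46.4, -21.7]), (40, [-50.6, -22.1]), (50, [-38.9, -30.1])]
  y by u [(-45, [-43.6, 42.8]), (-30, [-46.4, 45.4])]
side 340 n 16.1 u [-103.8  -20.5] y [-58.1  28.4]
  rear/front by y [(-50, [-97.1, -36.6]), (-40, [-99.2, -21.4]), (-25, [-101.8, -22.1]), (0, [-84.6, -21.0]), (25, [-43.4, -20.8])]
  y by u [(-90, [-55.0, -5.7]), (-75, [-56.4, 7.4]), (-60, [-56.5, 15.9]), (-45, [-51.8, 23.3]), (-30, [-44.6, 28.5])]
[(-128, [np.float64(nan), np.float64(nan), np.float64(nan)]), (-126, [np.float64(nan), np.float64(nan), np.float64(nan)]), (-124, [np.float64(nan), np.float64(nan), np.float64(nan)]), (-122, [np.float64(nan), np.float64(nan), np.float64(nan)]), (-120, [np.float64(nan), np.float64(nan), np.float64(nan)]), (-118, [np.float64(nan), np.float64(nan), np.float64(nan)]), (-116, [np.float64(nan), np.float64(nan), np.float64(nan)]), (-114, [np.float64(nan), np.float64(nan), np.float64(nan)]), (-112, [np.float64(nan), np.float64(nan), np.float64(nan)]), (-110, [np.float64(nan), np.float64(nan), np.float64(nan)]), (-108, [np.float64(15.1), np.float64(nan), np.float64(nan)]), (-106, [np.float64(16.7), np.float64(nan), np.float64(nan)]), (-104, [np.float64(nan), np.float64(nan), np.float64(nan)]), (-102, [np.float64(16.3), np.float64(nan), np.float64(nan)]), (-100, [np.float64(16.3), np.float64(nan), np.float64(nan)])]
```

>>> {"method": "arm_command", "body": {
  "series": [
    [[-0.4,0,0],[0,0,0]],
    [[-0.4,0,0],[0,0,0]]
  ]
}}

```text
time_s: 25.42
ee_pos: [585.1, 75.3, 57.5]
orientation: [-180.0, -25.0, 73.8]
wrist_force: [-0.5, 1.0, 0.9]
opening: 85.2
gripper_force: 0.8
```

>>> {"method": "arm_command", "body": {
  "series": [
    [[-0.4,0,0],[0,0,0]],
    [[-0.4,0,0],[0,0,0]]
  ]
}}

```text
time_s: 25.68
ee_pos: [584.9, 74.6, 57.2]
orientation: [-180.0, -25.0, 73.8]
wrist_force: [1.2, 1.2, 1.6]
opening: 85.5
gripper_force: 0.8
```

>>> {"method": "arm_command", "body": {
  "series": [
    [[-0.4,0,0],[0,0,0]],
    [[-0.4,0,0],[0,0,0]]
  ]
}}

```text
time_s: 25.92
ee_pos: [584.9, 74.5, 57.2]
orientation: [-180.0, -25.1, 73.8]
wrist_force: [1.5, 5.2, 3.1]
opening: 85.7
gripper_force: 3.4
```

Contact: F along the slope rose from about 2 N to 6 N and the motion stopped, which is under the 12 N limit. I'll back off and check.

>>> {"method": "arm_command", "body": {
  "series": [
    [[2,0,0],[0,0,0]],
    [[8,0,0],[0,0,0]],
    [[10,0,-30],[0,0,0]],
    [[10,0,-50],[0,0,0]],
    [[10,0,-55],[0,0,0]],
    [[20,0,-55],[0,0,0]],
    [[0,0,0],[0,0,0]],
    [[0,0,0],[0,0,0]]
  ]
}}

```text
time_s: 26.92
ee_pos: [577.1, 49.2, 254.0]
orientation: [-180.0, -25.0, 73.8]
wrist_force: [0.0, 0.2, -0.1]
opening: 84.9
gripper_force: 0.0
```

```bash
sed -i '/# stop bar depth/,$d' m9.py; python3 m9.py; python3 - <<'E'
from h import *
w=grab('wrist');save(w,'w5.png')
E
```

```text
tcp [577.11946168  49.19104345 253.97764372] [ 45.1  -0.2 148.9] axes [[1.0, 0.0, -0.001], [0.0, -1.0, -0.001], [-0.001, 0.001, -1.0]] F [ 0.1  0.  -0.2] 26.925
wrist 6729 n 16.7 u [-104.5  -23.9] y [-58.9  59.4]
  rear/front by y [(-50, [-103.9, -24.0]), (-40, [-103.2, -24.3]), (-25, [-103.7, -24.2]), (0, [-104.2, -24.3]), (25, [-103.8, -24.2]), (40, [-104.3, -24.4]), (50, [-103.6, -24.1])]
  y by u [(-90, [-58.8, 58.2]), (-75, [-58.3, 58.6]), (-60, [-57.6, 59.0]), (-45, [-58.3, 58.2]), (-30, [-58.3, 58.9])]
  stop top 137 [[-122.4, -31.3, 9.1], [-120.1, -4.1, 10.4], [-118.2, 31.1, 11.7]]
side 589 n 16.0 u [-103.6  -21.2] y [-58.1  61.3]
  rear/front by y [(-50, [-102.1, -22.0]), (-40, [-104.1, -25.1]), (-25, [-102.8, -22.7]), (0, [-99.8, -22.0]), (25, [-101.5, -23.2]), (40, [-103.3, -21.1]), (50, [-98.4, -21.6])]
  y by u [(-90, [-55.9, 60.9]), (-75, [-56.7, 59.8]), (-60, [-56.4, 60.4]), (-45, [-58.3, 60.9]), (-30, [-55.7, 60.9])]
```

View pics/w5.png

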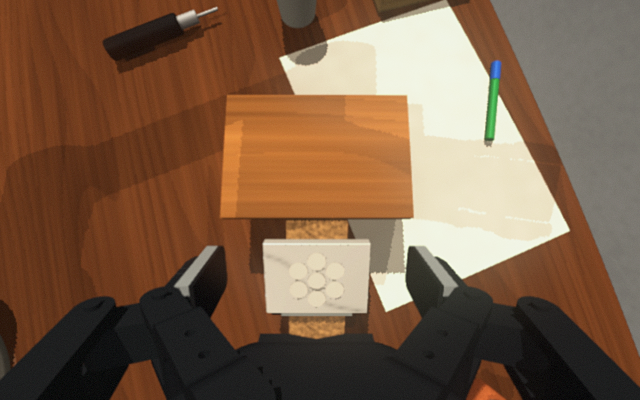

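The tile lies flat and square against the stop, with its rear edge at row 240 and its front edge on the bar at about row 315. It is centred to within about 0.3 mm and the stop hasn't moved. On to the key: untilt, close the fingers and travel over.

>>> {"method": "arm_command", "body": {
  "series": [
    [[0,0,0],[0,-8.35,0]],
    [[0,0,0],[0,-8.35,0]],
    [[0,0,0],[0,-8.3,0]],
    [[-52.6,5.9,0],[0,0,0]],
    [[-52.6,5.9,0],[0,0,0]],
    [[-52.6,5.9,0],[0,0,0]],
    [[-52.6,5.9,0],[0,0,0]],
    [[-52.6,5.9,0],[0,0,0]],
    [[-52.6,5.9,0],[0,0,0]],
    [[-52.6,5.9,0],[0,0,0]],
    [[0,0,0],[0,0,-8.1]],
    [[0,0,0],[0,0,-8.1]]
  ],
  "gripper": 0
}}

```text
time_s: 28.58
ee_pos: [514.0, -316.6, 252.6]
orientation: [-179.9, -0.1, 90.2]
wrist_force: [0.2, 0.5, -0.2]
opening: -0.1
gripper_force: 0.0
```

```bash
cat > k.py <<'E'
from h import *
s=observe();print(s['ee_pos'],s['orientation'],s['opening'],s['time_s'])
for n in('wrist','top'):
    im=grab(n);P=cloud(im);Z=P[...,2];hsv=cv2.cvtColor(im['color'],cv2.COLOR_RGB2HSV)
    reg=(abs(P[...,0]-511)<75)&(abs(P[...,1]+360)<110)
    t=reg&(Z>30)&(Z<55)
    if t.sum()<50: print(n,'none');continue
    t=big(t);r=rect(im,t,40);print(n,'panel z',np.median(Z[t]).round(1),r[0].round(1),np.round(r[1],1),round(r[2],1))
    v,u=np.where(t);print(u.min(),u.max(),v.min(),v.max())
    inner=cv2.erode(t.astype(np.uint8),np.ones((3,3)))>0
    V=hsv[...,2];m=((V>90)&inner&(V<255)).astype(np.uint8)
    cs=cv2.findContours(m,cv2.RETR_LIST,cv2.CHAIN_APPROX_NONE)[0]
    for c in cs:
        if cv2.contourArea(c)<8: continue
        Q=onz(im,c.reshape(-1,2),43)[:,:2];rr=cv2.minAreaRect(Q.astype(np.float32));mk=np.zeros(m.shape,np.uint8);cv2.drawContours(mk,[c],-1,1,-1)
        print('  blob',np.round(rr[0],1),np.round(rr[1],1),round(rr[2],1),'z',np.median(Z[mk>0]).round(1),'V',V[mk>0].mean().round(0))
    if n=='wrist':save(im,'w6.png')
E
python3 k.py
```

```text
[ 514.04739688 -316.62939402  252.6389264 ] [-1.79861468e+02 -1.21493143e-01  9.02184605e+01] -0.0905712353315514 28.575
wrist panel z 41.4 [ 516.3 -360.6] [ 99.3 167. ] 0.2
279 356 138 258
  blob [ 560.5 -431.7] [5.6 6.2] 1.8 z nan V 246.0
  blob [ 557.6 -386. ] [5.4 5.8] 1.7 z nan V 211.0
  blob [ 516.3 -374.1] [17.5 18.3] 0.2 z 43.4 V 210.0
  blob [ 559.3 -356.4] [5.3 5.6] 1.8 z nan V 249.0
  blob [ 475.7 -359.6] [16.6  2.7] 88.7 z 41.1 V 238.0
  blob [ 473.3 -347.2] [5.5 5.3] 88.7 z nan V 251.0
  blob [ 503.8 -320.4] [5.3 5.2] 89.9 z nan V 246.0
  blob [ 544.9 -309.8] [5.1 5.2] 1.3 z nan V 95.0
  blob [ 530.8 -307.2] [5.1 5.2] 0.7 z nan V 224.0
  blob [ 472.9 -313.3] [27.3  7.7] 88.8 z nan V 243.0
  blob [ 528.1 -297. ] [5.1 5.1] 0.2 z nan V 131.0
  blob [ 559.8 -294.3] [5.2 5.1] 0.3 z nan V 250.0
  blob [ 553.4 -290.6] [5.1 5.1] 0.3 z nan V 128.0
  blob [ 488.7 -284.5] [5.1 5. ] 0.1 z nan V 246.0
  blob [ 511.5 -280.7] [5. 5.] 0.2 z nan V 250.0
  blob [ 516.3 -359.6] [ 95.9 163. ] 0.2 z nan V 213.0
top panel z 41.0 [ 507.5 -428.1] [28.6 60.4] 87.3
463 472 202 221
  blob [ 506.6 -436.7] [ 3.2 53.6] 87.3 z 40.8 V 118.0
```

```bash
python3 - <<'E'
import cv2
i=cv2.imread('pics/w6.png');cv2.imwrite('pics/w6c.png',cv2.resize(i[125:275,240:400],None,fx=3.8,fy=3.8,interpolation=cv2.INTER_CUBIC))
E
```

```text
(no output)
```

View pics/w6c.png

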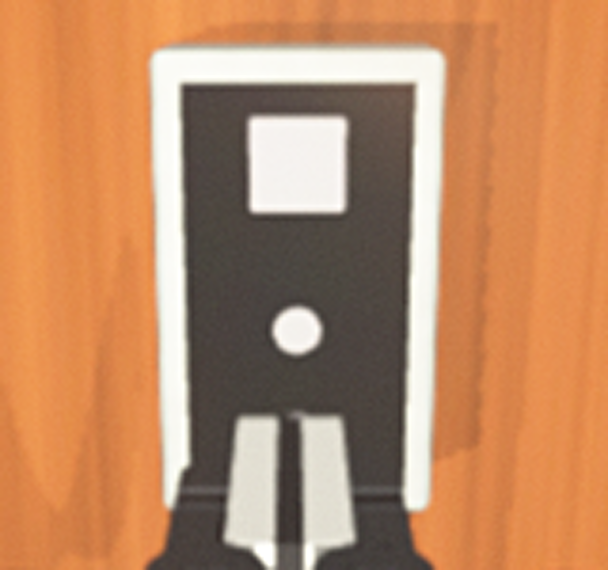

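The crop shows the square key at (297,164) (full image about (318,168)), the nearer round key at (297,330), and the shut fingertips ending at row 413. The V<255 limit had dropped the key from the mask. I'll measure it now.

```bash
cat > k2.py <<'E'
from h import *
im=grab('wrist');s=observe();print(s['ee_pos'],s['orientation'],s['time_s']);P=cloud(im);V=cv2.cvtColor(im['color'],cv2.COLOR_RGB2HSV)[...,2]
m=((V>150)&(abs(P[...,0]-515)<40)&(P[...,1]<-270)&(P[...,1]>-390)&(P[...,2]<60)).astype(np.uint8)
for c in cv2.findContours(m,cv2.RETR_EXTERNAL,cv2.CHAIN_APPROX_NONE)[0]:
    if cv2.contourArea(c)<60: continue
    rr=cv2.minAreaRect(onz(im,c.reshape(-1,2),43)[:,:2].astype(np.float32));mk=np.zeros(m.shape,np.uint8);cv2.drawContours(mk,[c],-1,1,-1)
    print(np.round(rr[0],1),np.round(rr[1],1),round(rr[2],1),'z',np.nanmedian(P[mk>0],axis=0).round(1))
Q=(P-T_tool(s)[:3,3])@T_tool(s)[:3,:3];q=Q[220:330,240:400].reshape(-1,3);q=q[(q[:,2]>-75)&(q[:,2]<-15)&(abs(q[:,0])<25)&(abs(q[:,1])<30)]
print('finger',np.percentile(q,[.5,2,50,98,99.5],axis=0).round(1).tolist())
E
python3 k2.py
```

```text
[ 514.49910559 -315.8356322   253.29101967] [-1.79904044e+02 -7.66614094e-02  8.99057268e+01] 28.725
[ 516.6 -374.3] [14.8 17. ] 0.1 z [ 517.2 -373.8   43.7]
[ 516.5 -315.4] [32.6 32.7] 0.1 z [ 516.4 -314.6   43.7]
[ 514.5 -328.1] [ 78.6 120.8] 0.1 z [ 508.1 -279.2   39.6]
finger [[-9.8, -13.5, -74.6], [-7.8, -12.8, -73.6], [11.0, 0.1, -60.3], [12.5, 12.6, -40.3], [13.1, 13.3, -38.5]]
```

>>> {"method": "arm_command", "body": {
  "series": [
    [[-1,1.3,45],[0,0,0]],
    [[0,0,50],[0,0,0]],
    [[0,0,50],[0,0,0]],
    [[0,0,50],[0,0,0]],
    [[0,0,25],[0,0,0]],
    [[0,0,10],[0,0,0]],
    [[0,0,0],[0,0,0]],
    [[0,0,0],[0,0,0]]
  ]
}}

```text
time_s: 29.72
ee_pos: [516.8, -317.6, 25.9]
orientation: [179.9, 0.1, 90.0]
wrist_force: [0.2, -0.1, 0.6]
opening: 0.1
gripper_force: 0.0
```

>>> {"method": "arm_command", "body": {
  "series": [
    [[0,0,2],[0,0,0]],
    [[0,0,2],[0,0,0]],
    [[0,0,1],[0,0,0]],
    [[0,0,0],[0,0,0]]
  ]
}}

```text
time_s: 30.22
ee_pos: [516.0, -317.1, 19.5]
orientation: [-180.0, -0.0, 90.0]
wrist_force: [0.9, 1.3, 0.7]
opening: -0.1
gripper_force: 0.0
```

```bash
python3 k2.py
```

```text
[ 515.97250915 -317.11800012   19.50826004] [-1.79997631e+02  3.44301336e-03  9.00336319e+01] 30.275
[ 516.3 -309.2] [20.9 32.4] 90.0 z [ 516.2 -306.1   43.7]
[ 502.1 -286.7] [97.5 55.2] 32.9 z [ 513.  -277.9   38.2]
finger [[-23.8, -29.7, -74.0], [-21.2, -28.9, -72.6], [7.5, 0.2, -24.0], [13.5, 28.9, -20.9], [14.2, 29.7, -20.5]]
```

>>> {"method": "arm_command", "body": {
  "series": [
    [[0.8,0,3],[0,0,0]],
    [[0,0,3],[0,0,0]],
    [[0,0,1],[0,0,0]],
    [[0,0,1],[0,0,0]],
    [[0,0,0],[0,0,0]]
  ]
}}

```text
time_s: 30.9
ee_pos: [516.0, -316.3, 11.5]
orientation: [-180.0, 0.0, 90.0]
wrist_force: [0.8, -0.2, 0.7]
opening: 0.5
gripper_force: 0.0
```

>>> {"method": "arm_command", "body": {
  "series": [
    [[0,0,1],[0,0,0]],
    [[0,0,0],[0,0,0]]
  ]
}}

```text
time_s: 31.15
ee_pos: [516.0, -316.3, 10.5]
orientation: [-180.0, 0.0, 90.0]
wrist_force: [-0.3, -0.4, -2.3]
opening: -0.1
gripper_force: 0.0
```

>>> {"method": "arm_command", "body": {
  "series": [
    [[0,0,1],[0,0,0]],
    [[0,0,0],[0,0,0]]
  ]
}}

```text
time_s: 31.4
ee_pos: [515.9, -316.3, 9.5]
orientation: [-180.0, 0.0, 90.0]
wrist_force: [-0.3, 0.1, -0.3]
opening: 0.4
gripper_force: 0.0
```

>>> {"method": "arm_command", "body": {
  "series": [
    [[0,0,0.7],[0,0,0]],
    [[0,0,0],[0,0,0]]
  ]
}}

```text
time_s: 31.65
ee_pos: [516.1, -316.3, 9.0]
orientation: [180.0, 0.0, 90.0]
wrist_force: [1.0, 0.1, 1.0]
opening: 0.1
gripper_force: 0.6
```

>>> {"method": "arm_command", "body": {
  "series": [
    [[0,0,0.6],[0,0,0]],
    [[0,0,0],[0,0,0]]
  ]
}}

```text
time_s: 31.9
ee_pos: [516.1, -316.4, 8.6]
orientation: [180.0, 0.0, 90.0]
wrist_force: [-1.1, 0.8, 5.2]
opening: 0.3
gripper_force: 2.2
```

>>> {"method": "arm_command", "body": {
  "series": [
    [[0,0,0.6],[0,0,0]],
    [[0,0,0],[0,0,0]]
  ]
}}

```text
time_s: 32.15
ee_pos: [516.1, -316.4, 8.3]
orientation: [180.0, 0.0, 90.0]
wrist_force: [-1.6, 1.4, 7.5]
opening: -0.2
gripper_force: 3.6
```

>>> {"method": "arm_command", "body": {
  "series": [
    [[0,0,0.7],[0,0,0]],
    [[0,0,0],[0,0,0]]
  ]
}}

```text
time_s: 32.4
ee_pos: [516.1, -316.4, 7.9]
orientation: [180.0, 0.0, 90.0]
wrist_force: [-2.7, 1.9, 9.0]
opening: 0.3
gripper_force: 5.0
```

>>> {"method": "arm_command", "body": {
  "series": [
    [[0,0,0.7],[0,0,0]],
    [[0,0,0],[0,0,0]]
  ]
}}

```text
time_s: 32.65
ee_pos: [516.1, -316.4, 7.6]
orientation: [180.0, 0.0, 90.0]
wrist_force: [-3.5, 3.0, 12.2]
opening: 0.3
gripper_force: 6.3
```

12 N straight down, well over 5 N and under 30 N. I'll release upward and do a final check of the tile.

>>> {"method": "arm_command", "body": {
  "series": [
    [[0,0,-2],[0,0,0]],
    [[0,0,-5],[0,0,0]],
    [[0,0,-30],[0,0,0]],
    [[0,0,-50],[0,0,0]],
    [[0,0,-50],[0,0,0]],
    [[0,0,-40],[0,0,0]],
    [[0,0,0],[0,0,0]],
    [[0,0,0],[0,0,0]]
  ]
}}

```text
time_s: 33.65
ee_pos: [515.6, -316.0, 182.3]
orientation: [-179.9, -0.0, 90.0]
wrist_force: [-0.3, 1.3, -0.9]
opening: -0.1
gripper_force: 0.0
```

```bash
sed -i "s/('wrist','side')/('top','side')/" m9.py; python3 m9.py 2>&1 | tail -9; python3 k2.py
```

```text
tcp [ 515.58810067 -315.99003296  182.31231329] [-318.6  -43.   239.4] axes [[0.87, 0.28, -0.405], [0.253, -0.96, -0.119], [-0.422, 0.001, -0.907]] F [ 0.7  0.6 -1.3] 33.65
top 764 n 15.5 u [-102.8  -21.7] y [-54.1  61.6]
  rear/front by y [(-50, [-100.8, -21.4]), (-40, [-103.0, -24.0]), (-25, [-101.7, -22.4]), (0, [-89.4, -24.6]), (25, [-95.9, -24.2]), (40, [-101.4, -24.3]), (50, [-100.6, -23.2])]
  y by u [(-90, [-52.4, 60.7]), (-75, [-50.7, 56.6]), (-60, [-51.6, 60.5]), (-45, [-52.5, 59.5]), (-30, [-53.0, 61.7])]
  stop top 80 [[-122.0, -31.5, 6.0], [-108.1, -2.8, 11.4], [-87.4, 31.9, 13.9]]
side 592 n 16.0 u [-103.7  -21.4] y [-58.5  60.8]
  rear/front by y [(-50, [-102.6, -22.0]), (-40, [-102.6, -24.1]), (-25, [-100.0, -23.5]), (0, [-99.8, -19.8]), (25, [-101.6, -23.0]), (40, [-103.2, -21.4]), (50, [-102.7, -24.2])]
  y by u [(-90, [-58.1, 61.0]), (-75, [-57.3, 59.8]), (-60, [-58.1, 59.8]), (-45, [-57.2, 60.7]), (-30, [-54.5, 60.5])]
[ 515.38408105 -315.83812568  181.53337433] [-1.79862473e+02 -1.05279751e-01  9.00388519e+01] 33.8
[ 516.6 -371.1] [15.7 10.7] 0.1 z [ 516.6 -371.7   43.7]
[ 516.5 -315. ] [32.3 32.6] 0.0 z [ 516.5 -314.7   43.8]
[ 514.6 -328.2] [ 78.8 121. ] 0.0 z [ 510.2 -279.3   39.6]
finger [[-9.7, -13.4, -74.7], [-7.6, -12.7, -73.7], [11.2, 0.1, -60.5], [12.7, 12.6, -40.4], [13.1, 13.3, -38.4]]
```

The tile hasn't moved since it was seated, and the arm is clear of everything. I'm handing in.

```bash
python3 -c "
from bench import close_job
print(close_job())"
```

```text
the job is handed in; nothing more can be done
None
```

The job is handed in at about 34 s of the 72 s allowed: the tile measured flat, square and centred against the stop (contact felt at about 6 N), and the large key was pressed to about 12 N with the small keys untouched.

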